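# Stow loose hardware in the locked slide-out tray

### The arm

A 7-joint arm with a two-finger parallel gripper is mounted at the origin on the work surface. World frame = base frame: x ahead of the robot, y to its left, z up, the work surface at z = 0. Lengths are in m, angles in rad, forces in N, time in s.
With the tool pointing down it reaches from about 0.425 to 0.925 m from the base axis. Payload 6.8 kg.
Tool frame: the origin (TCP) lies at the very end of the fingers, on their centre line; the grasp point (between the pads) lies 19 mm behind it (hold_point_z is the distance from the TCP to the grasp point, in m); z points along the fingers, y is the direction in which the jaws open and shut (so a half turn about z gives the same grasp; the last joint's range is limited). The gripper opens to 85 mm and grips with 20 to 120 N. Pads are 22 mm wide; open, the fingers measure 114 mm over their backs; the gripper's body (76 mm by 85 mm) begins 54 mm behind the grasp point. The pads swing forward as they close: fully open they stand 13 mm farther back than shut.
Start: joints at [1.229, 0.477, 0.022, 1.555, -0.011, 1.109, -0.083], TCP at [0.156, -0.657, 0.231] pointing down, gripper open.
Joint ranges: [-2.96, 2.96], [-0.34, 2.1], [-1.41, 1.46], [0.24, 2.44], [-1.37, 4.51], [0.17, 1.92], [-2.96, 2.96]. Speed limits (rad/s): [2.39, 2.39, 3.14, 3.14, 3.14, 3.14, 3.14].

### API

Orientations are given as a unit quaternion [w, x, y, z].
In Python, from station import get_obs, read_camera, calibration, hand_in, regions_of, hold_point_z gives the robot as it stands.
- The arm moves only by the tool send_rows, never from a script. Its argument "motion" is text: rows parted by semicolons, each of 7 numbers parted by spaces: the shift along the world's x, y, z in cm, then the turn, a rotation vector about the world's x, y, z in degrees, then the closure, from 0 (fully open) to 1 (shut). In form: dx dy dz rx ry rz fingers; .... A call has 1 to 20 rows; each row shifts and turns the pose as measured when the row begins; what a row does not reach is not made up. A row lasts 1/12 s, in which the tool goes at most 41.7 mm and 7.16 degrees, less where a joint would pass 70% of its speed; a pose out of reach is approached as far as the arm can. A call is refused whole if a number of a shift passes 4.17 or a number of a turn 7.16, either way. A call with a gripper value outside its range is refused whole. The fingers move at their own pace and stop on an object; "newtons" is the grip in N (left out, the last holds). Time passes only in rows, so rows that do not move let the fingers close. It gives the time, the measured TCP pose, the force and the opening at its end, in the units of the state.
- get_obs(): the state, without advancing time (a new reading comes with each control period).
- read_camera(name): name is "scene" or "side" or "wrist"; returns the picture (420x560x3 uint8, red, green, blue); there is no depth.
- calibration(name): a dict with "mtx" (3x3 intrinsics, pixels), "R" (3x3) and "t" (3): a world point X has camera coordinates R X + t; the wrist camera has in their place "hand_eye" (4x4, takes a point from camera to tool coordinates, whose origin is the TCP and whose axes are the flange's). Camera axes: x right, y down, z forward; pixel columns grow to the right and rows downward; lengths in m; the calibration is good to about 2 mm. A picture is of the moment at which its call begins: read the wrist's pose just before it. calibration takes no time and is no camera call.
- hand_in(): hands the job in, once; it reports no verdict.
Trained networks look in the newest picture that a camera, given by its name, has taken for a name from the list of things; names that differ only in an ending like _2 or _b are one class to them, and where a whole thing is asked for, a point or a joint stands for the part that bears it (a point fixed in the world has none). Each returns a list of dicts, best first, with "conf" (0 to 1); they miss things now and then, are a little off and sometimes report something else, mostly with a low value. They report only what shows in the picture. A call takes as long as a camera call.
- regions_of(thing, camera): "region" (420x560 bool, what is visible of it) and "point" ([column, row] in pixels, amid what is visible of it).
The state is a dict: "t": time; "q": joint angles; "joint_vel": joint speeds; "joint_torque": joint torques, N m; "eef_pos": TCP position; "tool_rot": TCP orientation; "contact_force": force on the tool from outside, world axes, zero at the start; "torque": the same for the moment, N m; "gripper_width": opening from 0.0 (shut) to 1.0 (fully open).
Only numpy, scipy, OpenCV 4.12 (cv2) and the standard library are available. Lean on these libraries where they do the work, as an engineer would, in place of code of your own. Each camera call takes 0.05 s, during which the arm holds its last target.

### The job

Clear the loose bushings and castor wheels off the bench into the hardware case: turn the clamp knob fully free, take the T-hook from its cradle, catch it in the tray's finger hole and draw the tray right out with it, and lay the hook back in its cradle. Put every bushing into the tray's narrower compartment and every wheel into the wider one, then push the tray fully home and turn the knob tight again. Leave the other things on the bench where they are.

Things in the scene. Friction and masses are not known exactly. Their poses are not given: they have to be found in the camera images.
- tray_hole (a point): Centre of the round finger hole (30 mm across, vertical, right through) in the tray's pull tab, at the tab's upper face, 50 mm above the bench. The tab is a level aluminium tongue 50 mm long, 54 mm wide and 6 mm thick at mid-width of the tray front, standing out 50 mm towards the robot; the hole's centre is 25 mm from the tray's front panel. x points into the case (the tray slides out along -x), y to the left, z up; it moves with the tray.
- tray_front (a point): Middle of the outer face of the tray's front panel, at its top edge 50 mm above the bench; the panel is 224 mm wide (along y), 8 mm thick and reaches down to 4 mm above the bench. Axes as for the finger hole. The tray can be pushed shut on this face beside the tab.
- tray (a joint): How far the aluminium tray is drawn out of its case, m: 0 fully home, 0.12 at its stop. It slides with about 2 N of friction and stays where it is left. While the knob is tight, the latch arm stops it after about 10 mm.
- knob (a joint): Angle of the black clamp knob on the case's top, rad: 0 tight, with its bar across the case and the steel latch arm under the cover in front of the tray's lug; 1.4 free, with the bar pointing towards the tray front (both ends have stops). Freeing turns it counter-clockwise seen from above; it needs about 0.06 N m and stays where it is left.
- knob_grip (a point): Middle of the knob's bar on its axis, 95 mm above the bench (26 mm above the case's cover). The bar is 44 mm long (along the point's y), 12 mm thick (along its x, the direction to grip it) and 27 mm tall, from 78 to 105 mm above the bench; the point turns with the knob.
- case: Low hardware case fixed on the bench, painted grey sheet with a clear cover, 190 mm deep, 228 mm wide, its top 69 mm above the bench; the knob stands on the cover 90 mm behind the front edge. Origin at the middle of the front mouth at bench height; x points to its back, y to its left (facing in), z up. The tray is inside and comes out of the front, towards the robot.
- narrow_bin (a point): Centre of the floor of the tray's narrower compartment (for bushings): 105 mm long (x), 84 mm wide (y), 12 mm above the bench, on the left (+y). Its side walls and divider stand 25 mm above the floor; the tray's front panel 38 mm. Moves with the tray, axes as for the finger hole; both compartments are clear of the cover when the tray is at its stop.
- wide_bin (a point): Centre of the floor of the tray's wider compartment (for wheels): 105 mm long (x), 112 mm wide (y), 12 mm above the bench, on the right (-y); otherwise as the narrow one.
- hook_grip (a point): Centre of the dark wooden cross handle of the T-shaped pull hook: 110 mm long (along its y), 16 mm thick (x, the direction to grip it), 18 mm tall. From its middle a steel rod 8 mm thick goes down (-z) and bends at the bottom into a foot towards -x. 0.11 kg in all. At the start it rests in its cradle.
- hook_tip (a point): The bend at the bottom of the hook's rod, 66 mm below the handle's centre, on the rod's axis. The foot (8 mm thick) reaches 14 mm from here towards the hook's -x and 4 mm below here. To draw the tray, the foot goes down through the finger hole pointing away from the case, then catches under the tab.
- cradle_seat (a point): Where the middle of the hook's handle lies when it rests in its wooden cradle, 84 mm above the bench. The cradle is fixed: a base plate 60 x 110 x 8 mm and two posts 84 mm apart (along y, the handle's direction), each 10 mm thick with a notch 24 mm wide open at the top, floor 75 mm and cheeks 93 mm above the bench; the rod hangs between the posts.
- bush0_mid (a point): Plain bronze bushing, a cylinder 26 mm across and 32 mm tall with a dark bore (a dark disc on each end; the collider is solid), 0.08 kg, standing on end on the bench at the start. The point is its centre, half-way up; z is its axis. Absent (None) in some runs.
- bush1_mid (a point): Plain bronze bushing, a cylinder 26 mm across and 32 mm tall with a dark bore (a dark disc on each end; the collider is solid), 0.08 kg, standing on end on the bench at the start. The point is its centre, half-way up; z is its axis. Absent (None) in some runs.
- bush2_mid (a point): Plain bronze bushing, a cylinder 26 mm across and 32 mm tall with a dark bore (a dark disc on each end; the collider is solid), 0.08 kg, standing on end on the bench at the start. The point is its centre, half-way up; z is its axis. Absent (None) in some runs.
- wheel0_mid (a point): Castor wheel without its fork: a black tyre with a grey hub, 42 mm across and 24 mm thick, 0.06 kg, lying flat on the bench at the start. The point is its centre, half-way up; z is its axle. Absent (None) in some runs.
- wheel1_mid (a point): Castor wheel without its fork: a black tyre with a grey hub, 42 mm across and 24 mm thick, 0.06 kg, lying flat on the bench at the start. The point is its centre, half-way up; z is its axle. Absent (None) in some runs.
- padlock: Bystander: small brass padlock lying flat, about 30 x 36 mm plus the shackle (towards its x), 16 mm thick. Origin at the underside of its body.
- driver: Bystander: screwdriver lying on the bench, 190 mm long along its x. Origin at its middle.
- paintcan: Bystander: plain metal spray can, 66 mm across, 180 mm tall. Origin under its centre.
- screwjar: Bystander: closed jar, 70 mm across, 85 mm tall. Origin under its centre.
- taperoll: Bystander: roll of tape lying flat, 100 mm across, 24 mm tall. Origin under its centre.
- mug: Bystander: white mug, 80 mm across, 90 mm tall. Origin under its centre.

How it is judged:
On the way, in this order (a step that is already met when the one before it is completed fails the run):
1. the knob is turned free while the tray is still in (value of joint knob above 1.15 rad and value of joint tray below 0.02 m), for 0.2 s.
2. the hook's foot is down in the finger hole, the tray still in (horizontal distance between hook_tip and tray_hole below 0.015 m and z of hook_tip in the frame of tray_hole below -0.006 m and value of joint tray below 0.03 m), for 0.1 s.
3. the tray is drawn right out, with the hook in the finger hole (horizontal distance between hook_tip and tray_hole below 0.015 m and z of hook_tip in the frame of tray_hole below -0.006 m and value of joint tray above 0.1 m), for 0.1 s.
4. every bushing and wheel lies in its compartment, the tray still out (x of bush0_mid in the frame of narrow_bin between -0.054 and 0.054 m and y of bush0_mid in the frame of narrow_bin between -0.043 and 0.043 m and z of bush0_mid in the frame of narrow_bin between 0 and 0.026 m and x of bush1_mid in the frame of narrow_bin between -0.054 and 0.054 m and y of bush1_mid in the frame of narrow_bin between -0.043 and 0.043 m and z of bush1_mid in the frame of narrow_bin between 0 and 0.026 m and x of bush2_mid in the frame of narrow_bin between -0.054 and 0.054 m and y of bush2_mid in the frame of narrow_bin between -0.043 and 0.043 m and z of bush2_mid in the frame of narrow_bin between 0 and 0.026 m and x of wheel0_mid in the frame of wide_bin between -0.054 and 0.054 m and y of wheel0_mid in the frame of wide_bin between -0.057 and 0.057 m and z of wheel0_mid in the frame of wide_bin between 0 and 0.032 m and x of wheel1_mid in the frame of wide_bin between -0.054 and 0.054 m and y of wheel1_mid in the frame of wide_bin between -0.057 and 0.057 m and z of wheel1_mid in the frame of wide_bin between 0 and 0.032 m and value of joint tray above 0.06 m), for 0.2 s.
5. the tray is pushed home (value of joint tray below 0.008 m), for 0.2 s.
6. the knob is turned tight (value of joint knob below 0.25 rad and value of joint tray below 0.009 m), for 0.2 s.
At the end, for the whole second after the job is handed in: Every bushing present lies in the narrow compartment and every wheel in the wide one (centre within the compartment, on its floor), the tray is home within 9 mm, the knob is within 0.25 rad of tight, and the hook lies in its cradle (handle centre within 18 mm of the seat, along it within 0.25 rad) (all of step 6 and x of bush0_mid in the frame of narrow_bin between -0.054 and 0.054 m and y of bush0_mid in the frame of narrow_bin between -0.043 and 0.043 m and z of bush0_mid in the frame of narrow_bin between 0 and 0.026 m and x of bush1_mid in the frame of narrow_bin between -0.054 and 0.054 m and y of bush1_mid in the frame of narrow_bin between -0.043 and 0.043 m and z of bush1_mid in the frame of narrow_bin between 0 and 0.026 m and x of bush2_mid in the frame of narrow_bin between -0.054 and 0.054 m and y of bush2_mid in the frame of narrow_bin between -0.043 and 0.043 m and z of bush2_mid in the frame of narrow_bin between 0 and 0.026 m and x of wheel0_mid in the frame of wide_bin between -0.054 and 0.054 m and y of wheel0_mid in the frame of wide_bin between -0.057 and 0.057 m and z of wheel0_mid in the frame of wide_bin between 0 and 0.032 m and x of wheel1_mid in the frame of wide_bin between -0.054 and 0.054 m and y of wheel1_mid in the frame of wide_bin between -0.057 and 0.057 m and z of wheel1_mid in the frame of wide_bin between 0 and 0.032 m and distance between hook_grip and cradle_seat below 0.018 m and angle between the y axis of hook_grip and the y axis of cradle_seat, either way round below 0.25 rad); the robot touches nothing.
It fails at once if a bystander (padlock, screwdriver, spray can, jar, tape roll or mug) is displaced by more than 5 cm (distance of any of padlock, driver, paintcan, screwjar, taperoll, mug from where it was at the start of the episode above 0.05 m).
Of bush0, bush1, bush2, wheel0, wheel1 only 2 to 4 are there at a start; the rules pass over those that are not, and their reading is None.
At some moment in a run one of bush0, bush1, bush2, wheel0, wheel1 may be knocked a few centimetres aside while the robot is not near it.
It also fails if it takes over 210 s, if anything falls off the work surface, if the arm or the gripper's body presses on something with over 40 N, if the wrist force passes 120 N, or if a joint passes its speed limit or range.

## Working session

There is one attempt and no reset: what is moved stays moved. The work goes in short steps, Python scripts to look and compute and a tool call to move; the robot and the scene stay as the last step left them, time stands still between calls to the robot, and variables do not carry over. Pictures are saved under pics/ and viewed, and the job is handed in when it is done.

Besides the shell and the picture viewer there is one more tool, called as name(argument=value, ...) on one line, values as JSON. send_rows: Moves the arm, as the interface text tells. Its arguments: {"type":"object","properties":{"motion":{"type":"string"},"newtons":{"type":"number"}},"required":["motion"]}

```bash
ls; mkdir -p pics
python3 - <<'E'
from station import *
import cv2,numpy as np
o=get_obs(); print({k:np.round(v,3) for k,v in o.items()}, hold_point_z)
for n in ["scene","side","wrist"]:
    cv2.imwrite(f"pics/a_{n}.png",read_camera(n)[:,:,::-1])
    print(n,{k:np.round(v,3).tolist() for k,v in calibration(n).items()})
E
```

```text
pics
{'t': np.float64(0.0), 'q': array([ 1.229,  0.478,  0.022,  1.556, -0.011,  1.109, -0.083]), 'joint_vel': array([ 0.002,  0.   , -0.001, -0.001,  0.001,  0.001,  0.   ]), 'joint_torque': array([-0.0000e+00, -5.9646e+01,  1.6080e+00, -2.8120e+01,  1.2000e-02,
        9.0000e-03,  0.0000e+00]), 'eef_pos': array([ 0.156, -0.656,  0.23 ]), 'tool_rot': array([-0.001,  0.993,  0.117, -0.   ]), 'contact_force': array([-0.19 , -0.611, -0.169]), 'torque': array([-0.004, -0.012, -0.024]), 'gripper_width': np.float64(0.998)} 0.0187
scene {'mtx': [[449.605, 0.0, 282.434], [0.0, 449.605, 216.691], [0.0, 0.0, 1.0]], 'R': [[-0.831, 0.557, -0.006], [0.356, 0.523, -0.775], [-0.428, -0.646, -0.632]], 't': [0.449, -0.106, 1.677]}
side {'mtx': [[425.761, 0.0, 279.479], [0.0, 425.761, 211.201], [0.0, 0.0, 1.0]], 'R': [[0.998, -0.067, 0.014], [-0.041, -0.752, -0.658], [0.055, 0.656, -0.753]], 't': [-0.522, 0.075, 1.237]}
wrist {'mtx': [[346.758, 0.0, 276.642], [0.0, 346.758, 211.635], [0.0, 0.0, 1.0]], 'hand_eye': [[-0.0, -0.958, -0.287, 0.073], [1.0, -0.0, -0.001, 0.001], [0.001, -0.287, 0.958, -0.143], [0.0, 0.0, 0.0, 1.0]]}
```

View pics/a_scene.png

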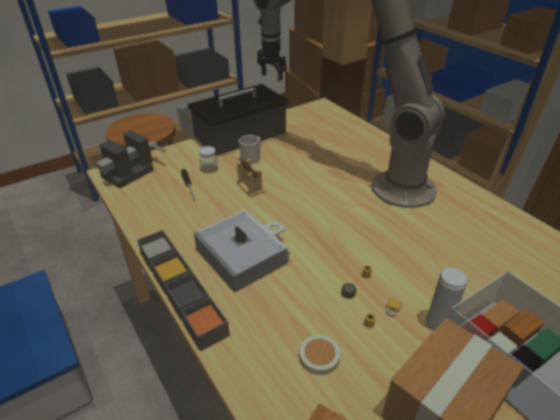

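View pics/a_side.png

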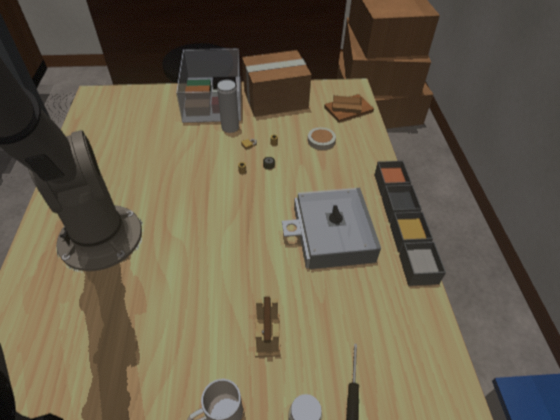

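View pics/a_wrist.png

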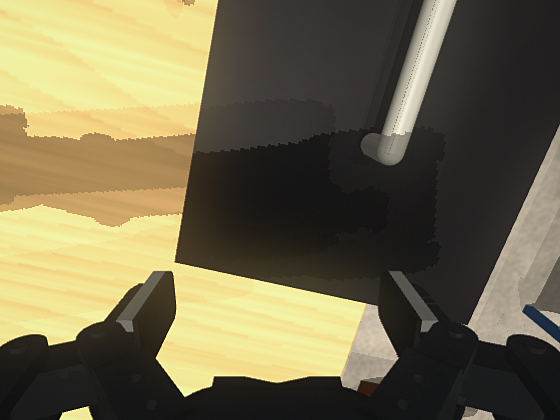

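```bash
cat > h.py <<'E'
from station import *
import cv2,numpy as np
from scipy.spatial.transform import Rotation as Rot
def cam(name,o=None):
    c=calibration(name); K=np.array(c["mtx"])
    if name=="wrist":
        o=o or get_obs(); q=np.array(o["tool_rot"]); T=np.eye(4)
        T[:3,:3]=Rot.from_quat(q[[1,2,3,0]]).as_matrix(); T[:3,3]=o["eef_pos"]
        W=T@np.array(c["hand_eye"]); R=W[:3,:3].T; return K,R,-R@W[:3,3]
    return K,np.array(c["R"]),np.array(c["t"])
def plane(C,px,z):
    K,R,t=C; d=R.T@np.linalg.solve(K,[px[0],px[1],1.]); c=-R.T@t
    return c+d*(z-c[2])/d[2]
def proj(C,X):
    K,R,t=C; p=np.atleast_2d(X)@R.T+t; p=p@K.T; return p[:,:2]/p[:,2:]
def tri(obs):
    A=[];b=[]
    for (K,R,t),px in obs:
        d=R.T@np.linalg.solve(K,[px[0],px[1],1.]); d/=np.linalg.norm(d); P=np.eye(3)-np.outer(d,d)
        A.append(P); b.append(P@(-R.T@t))
    return np.linalg.lstsq(np.vstack(A),np.hstack(b),rcond=None)[0]
def snap(name,f=None):
    o=get_obs(); im=read_camera(name)
    if f: cv2.imwrite("pics/"+f,im[:,:,::-1])
    return im,cam(name,o)
E
python3 - <<'E'
from h import *
S={}
for n in ["scene","side"]:
    snap(n)
    C=cam(n)
    for th,z in [("bush0_mid",.016),("wheel0_mid",.012),("padlock",.008),("driver",.01),("paintcan",.09),("screwjar",.04),("taperoll",.012),("mug",.045),("hook_grip",.075),("knob_grip",.095),("tray_hole",.05),("case",.04)]:
        for r in regions_of(th,n):
            if r["conf"]>.2: print(n,th,round(r["conf"],2),np.round(r["point"],1),r["region"].sum(),np.round(plane(C,r["point"],z),3))
E
```

```text
scene bush0_mid 0.54 [367.  274.5] 90 [0.419 0.264 0.016]
scene bush0_mid 0.49 [443.6 295.6] 1466 [0.297 0.444 0.016]
scene wheel0_mid 0.75 [347.8 290.2] 187 [0.503 0.277 0.012]
scene padlock 0.62 [394.1 306.7] 190 [0.434 0.391 0.008]
scene driver 0.7 [187.9 176.8] 94 [ 0.636 -0.51   0.01 ]
scene paintcan 0.9 [444.7 295. ] 1415 [0.357 0.479 0.09 ]
scene screwjar 0.76 [207.3 159.5] 432 [ 0.537 -0.535  0.04 ]
scene taperoll 0.83 [319.1 350.1] 1367 [0.69  0.388 0.012]
scene taperoll 0.66 [275.9 227.6] 103 [ 0.522 -0.066  0.012]
scene mug 0.95 [251.8 148.1] 501 [ 0.352 -0.503  0.045]
scene hook_grip 0.65 [246.7 169.5] 114 [ 0.471 -0.338  0.075]
scene hook_grip 0.25 [347.6 288.1] 203 [0.539 0.311 0.075]
scene knob_grip 0.68 [239.5 233.8] 162 [ 0.679 -0.022  0.095]
scene tray_hole 0.71 [248.6 178.2] 537 [ 0.476 -0.318  0.05 ]
scene tray_hole 0.56 [272.8 229.1] 121 [ 0.558 -0.028  0.05 ]
scene case 0.9 [240.1 249. ] 4886 [ 0.684 -0.016  0.04 ]
side bush0_mid 0.35 [297.1 231.1] 578 [ 0.573 -0.023  0.016]
side padlock 0.39 [245.2 144.6] 71 [0.427 0.383 0.008]
side driver 0.85 [353.8 400.1] 529 [ 0.654 -0.498  0.01 ]
side driver 0.58 [296.2 230.5] 612 [ 0.571 -0.015  0.01 ]
side paintcan 0.82 [226.4 107.7] 920 [0.366 0.489 0.09 ]
side screwjar 0.66 [262.4 333.9] 1121 [ 0.459 -0.345  0.04 ]
side screwjar 0.64 [309.5 409.4] 710 [ 0.551 -0.52   0.04 ]
side taperoll 0.86 [320.4 141.2] 556 [0.695 0.383 0.012]
side taperoll 0.24 [301.9 227. ] 644 [ 0.589 -0.005  0.012]
side mug 0.63 [222.6 404.8] 1543 [ 0.369 -0.501  0.045]
side hook_grip 0.7 [269.5 318.8] 231 [ 0.477 -0.325  0.075]
side hook_grip 0.63 [248.1 142.6] 136 [0.439 0.312 0.075]
side knob_grip 0.65 [335.7 218.3] 180 [ 0.674 -0.046  0.095]
side tray_hole 0.84 [305.6 228.6] 624 [ 0.594 -0.042  0.05 ]
side case 0.67 [301.2 230.3] 595 [ 0.582 -0.039  0.04 ]
side case 0.63 [333.3 230.5] 5790 [ 0.673 -0.045  0.04 ]
```

Run:
```python
from h import *
a=cv2.imread("pics/a_scene.png"); b=cv2.imread("pics/a_side.png")
cv2.imwrite("pics/b1.png",cv2.resize(a[200:300,180:310],None,fx=6,fy=6,interpolation=cv2.INTER_CUBIC))
cv2.imwrite("pics/b2.png",cv2.resize(b[175:275,270:400],None,fx=6,fy=6,interpolation=cv2.INTER_CUBIC))
c=cv2.resize(b[285:365,230:310],None,fx=5,fy=5,interpolation=cv2.INTER_CUBIC);d=cv2.resize(a[150:230,210:290],None,fx=5,fy=5,interpolation=cv2.INTER_CUBIC)
cv2.imwrite("pics/b3.png",np.hstack([c,d]))
c=cv2.resize(b[100:180,230:350],None,fx=5,fy=5,interpolation=cv2.INTER_CUBIC)
cv2.imwrite("pics/b4.png",c)
```

```text
(no output)
```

View pics/b1.png

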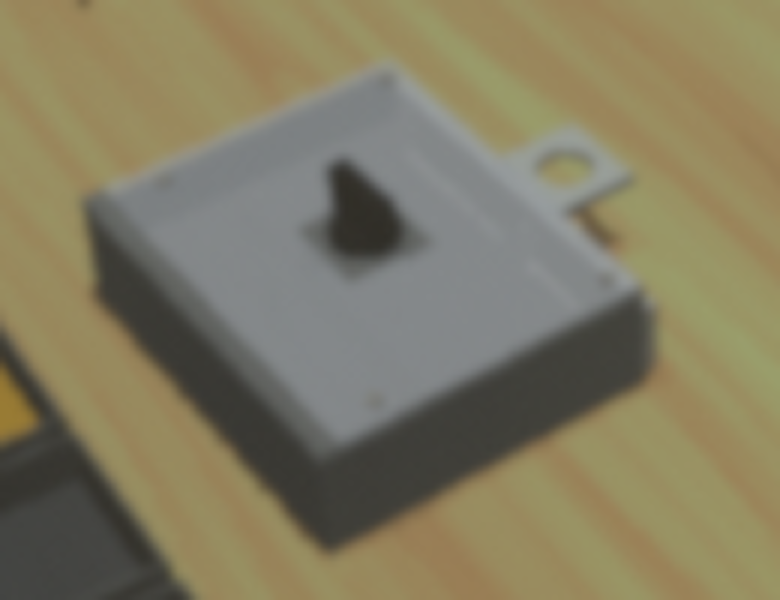

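View pics/b2.png

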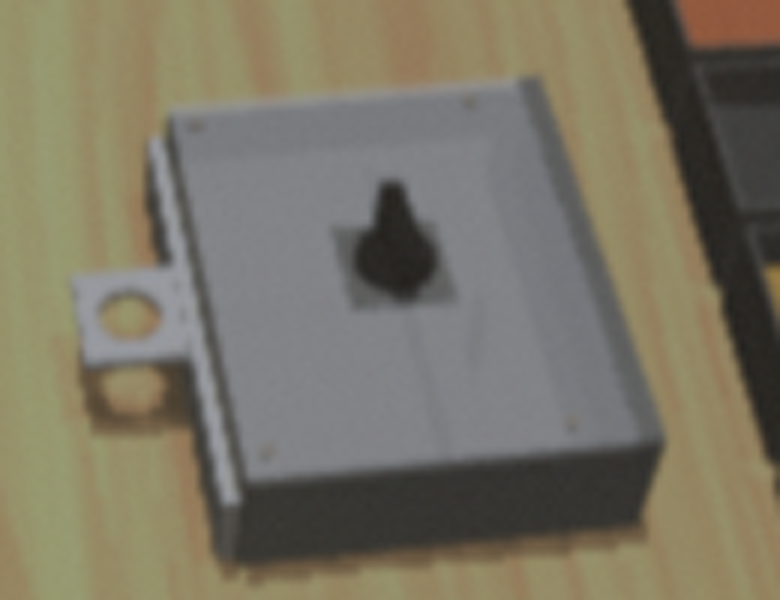

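View pics/b3.png

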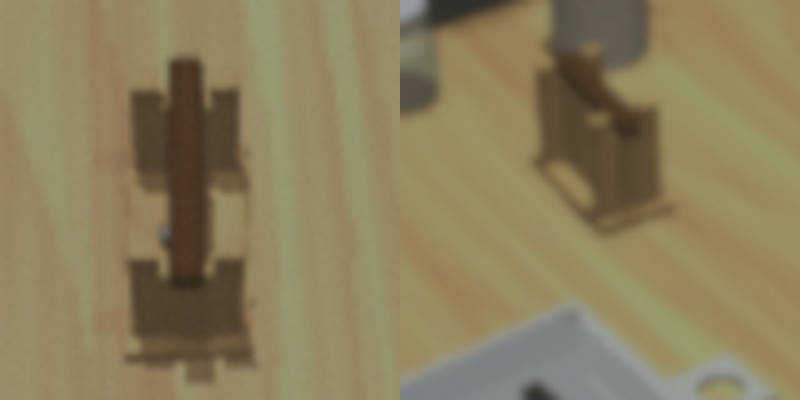

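View pics/b4.png

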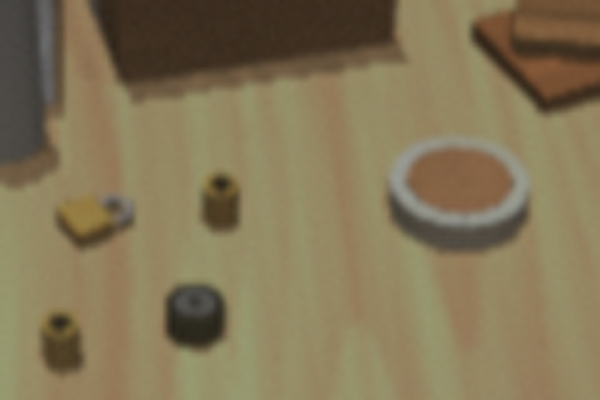

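Run:
```python
from h import *
s=cam("side");c=cam("scene")
o=np.array([270,175]); P=lambda p:np.array(p)/6+o
FL,BL,BR,FR=[plane(s,P(p),.069)[:2] for p in [(172,115),(535,80),(660,440),(235,485)]]
print("side FL,BL,BR,FR",FL,BL,BR,FR)
o2=np.array([180,200]);Q=lambda p:np.array(p)/6+o2
# scene: FR top (390,68)?, BR(95,200), BL(325,455), FL(650,290)
fr,br,bl,fl=[plane(c,Q(p),.069)[:2] for p in [(390,65),(90,200),(328,455),(648,295)]]
print("scene",fl,bl,br,fr)
for n,(a,b,d,e) in dict(side=(FL,BL,BR,FR),scene=(fl,bl,br,fr)).items():
    ang=[np.degrees(np.arctan2(*(v[::-1]))) for v in (b-a,d-e)]+[np.degrees(np.arctan2(*(v[::-1])))-90 for v in (a-e,b-d)]
    print(n,np.round(ang,1),"front mid",(a+e)/2,"dims",np.linalg.norm(b-a),np.linalg.norm(a-e))
print("hole",plane(s,P((130,315)),.05),plane(c,Q((567,166)),.05),tri([(s,P((130,315))),(c,Q((567,166)))]))
print("knob top", plane(s,P((392,240)),.095))
o=np.array([230,285]);P=lambda p:np.array(p)/5+o
print("handle",[plane(s,P(p),.093) for p in [(186,60),(188,280)]])
o=np.array([210,150]);P=lambda p:(np.array(p)-[400,0])/5+o
print("handle scene",[plane(c,P(p),.093) for p in [(558,52),(628,122)]])
o=np.array([230,100]);P=lambda p:np.array(p)/5+o
for n,p,z in [("b0",(61,320),.032),("b1",(221,185),.032),("w",(194,300),.024),("pad",(85,215),.016),("tape",(459,180),.024)]: print(n,plane(s,P(p),z))
```

```text
side FL,BL,BR,FR [0.58441919 0.07498981] [0.76938646 0.08928914] [ 0.78255843 -0.13538546] [ 0.59035578 -0.14879817]
scene [0.58155743 0.0916267 ] [0.76412253 0.09715684] [ 0.77815626 -0.12756756] [ 0.59494634 -0.13733428]
side [4.4 4.  1.5 3.4] front mid [ 0.58738748 -0.03690418] dims 0.18551916748528136 0.2238667133961656
scene [1.7 3.1 3.3 3.6] front mid [ 0.58825188 -0.02285379] dims 0.18264883461203624 0.22935211418826668
hole [ 0.55464312 -0.03552616  0.05      ] [ 0.54954149 -0.03114725  0.05      ] [ 0.55200426 -0.03288816  0.0487767 ]
knob top [ 0.67463429 -0.03409343  0.095     ]
handle [array([ 0.4738152 , -0.27807733,  0.093     ]), array([ 0.4693855 , -0.38749832,  0.093     ])]
handle scene [array([ 0.46854714, -0.37716842,  0.093     ]), array([ 0.47377637, -0.2687063 ,  0.093     ])]
b0 [0.41682883 0.2561504  0.032     ]
b1 [0.53044405 0.39008857 0.032     ]
w [0.50578104 0.28005312 0.024     ]
pad [0.43411141 0.38156144 0.016     ]
tape [0.700853   0.39710313 0.024     ]
```

send_rows(motion="2.6 3.15 0 0 0 4 0;2.6 3.15 0 0 0 4 0;2.6 3.15 0 0 0 4 0;2.6 3.15 0 0 0 4 0;2.6 3.15 0 0 0 4 0;2.6 3.15 0 0 0 4 0;2.6 3.15 0 0 0 4 0;2.6 3.15 0 0 0 4 0;2.6 3.15 0 0 0 4 0;2.6 3.15 0 0 0 4 0;2.6 3.15 0 0 0 4 0;2.6 3.15 0 0 0 4 0;2.6 3.15 0 0 0 4 0;2.6 3.15 0 0 0 4 0;2.6 3.15 0 0 0 4 0;2.6 3.15 0 0 0 4 0;2.6 3.15 0 0 0 4 0;2.6 3.15 0 0 0 4 0;2.6 3.15 0 0 0 4 0;2.6 3.15 0 0 0 4 0")

```text
t: 3.12
eef_pos: [0.674, -0.017, 0.2358]
tool_rot: [0.009, 0.67, 0.742, 0.002]
contact_force: [0.9, -0.9, 0.2]
gripper_width: 1.0
```

```bash
cat >> h.py <<'E'
def tool():
    o=get_obs(); q=np.array(o["tool_rot"]); R=Rot.from_quat(q[[1,2,3,0]]).as_matrix()
    yaw=np.degrees(np.arctan2(R[1,1],R[0,1]))
    # rotvec to make tool point straight down keeping yaw
    z=R[:,2]; v=np.degrees(np.cross(z,[0,0,-1]))
    print("t %.2f"%o["t"],"pos",np.round(o["eef_pos"],4),"yaw %.1f"%yaw,"levelling rotvec",np.round(v,2),"F",np.round(o["contact_force"],1),"w",np.round(o["gripper_width"],3),"q",np.round(o["q"],2))
E
python3 - <<'E'
from h import *
tool()
im,C=snap("wrist","c1.png")
for th,z in [("knob_grip",.1),("tray_hole",.05)]:
    for r in regions_of(th,"wrist"): print(th,r["conf"],r["point"],plane(C,r["point"],z))
E
```

```text
t 3.12 pos [ 0.674  -0.017   0.2358] yaw 5.9 levelling rotvec [0.56 0.89 0.  ] F [ 0.9 -0.9  0.2] w 1.0 q [ 0.29  0.52 -0.52  1.54  0.29  1.15 -0.19]
knob_grip 0.66 [274.7, 204.5] [ 0.67499874 -0.02341136  0.1       ]
tray_hole 0.93 [164.0, 182.5] [ 0.56886488 -0.02623432  0.05      ]
```

View pics/c1.png

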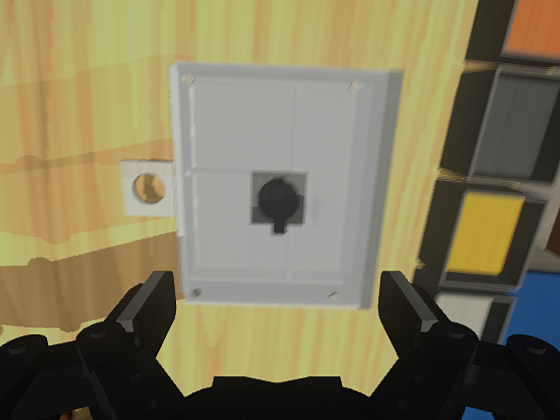

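Run:
```python
from h import *
im=cv2.imread("pics/c1.png")
a=cv2.convertScaleAbs(im[155:250,235:325],alpha=3,beta=-20)
cv2.imwrite("pics/c2.png",cv2.resize(a,None,fx=6,fy=6,interpolation=cv2.INTER_CUBIC))
```

```text
(no output)
```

View pics/c2.png

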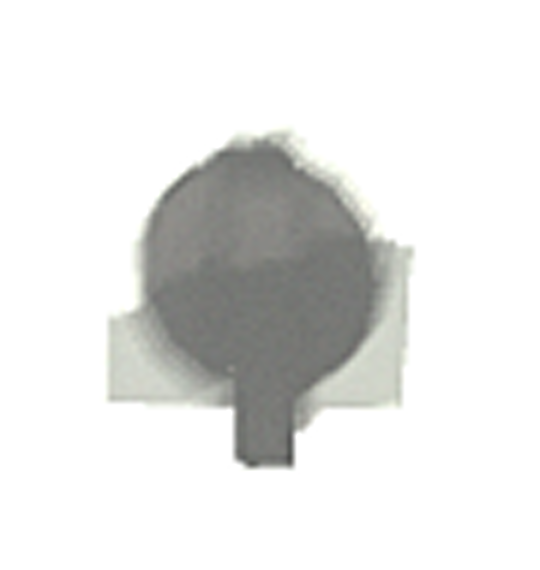

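Run:
```python
from h import *
C=cam("wrist")
for n,p,z in [("barlo",(279.3,232.5),.105),("barup",(278,179),.105),("FL",(174,63),.069),("BL",(404,70),.069),("BR",(372,308),.069),("FR",(187,306),.069),("hole",(150,187),.05)]:
    print(n,np.round(plane(C,p,z),4))
```

```text
barlo [ 0.6812 -0.0419  0.105 ]
barup [0.6753 0.0033 0.105 ]
FL [0.5817 0.0834 0.069 ]
BL [0.7712 0.0983 0.069 ]
BR [ 0.7866 -0.1277  0.069 ]
FR [ 0.5989 -0.1434  0.069 ]
hole [ 0.5558 -0.0283  0.05  ]
```

send_rows(motion="0.5 -0.5 0 0.56 0.89 -1.4 0;0 0 -4 0 0 0 0;0 0 -4 0 0 0 0;0 0 -2 0 0 0 0;0 0 0 0 0 0 0", newtons=40)

```text
t: 3.68
eef_pos: [0.6797, -0.0246, 0.1348]
tool_rot: [0.002, 0.681, 0.732, 0.001]
contact_force: [-1.3, -0.2, -0.9]
gripper_width: 1.001
```

Run:
```python
from h import *
tool()
im,C=snap("wrist","c3.png")
im,C=snap("side","c4.png")
a=cv2.imread("pics/c3.png");b=cv2.imread("pics/c4.png")
cv2.imwrite("pics/c5.png",np.hstack([a[100:420,120:440],cv2.resize(b[130:290,260:420],None,fx=2,fy=2)]))
```

```text
t 3.68 pos [ 0.6797 -0.0246  0.1348] yaw 4.1 levelling rotvec [0.07 0.27 0.  ] F [-1.3 -0.2 -0.9] w 1.001 q [ 0.28  0.62 -0.49  1.6   0.33  0.99 -0.24]
```

View pics/c5.png

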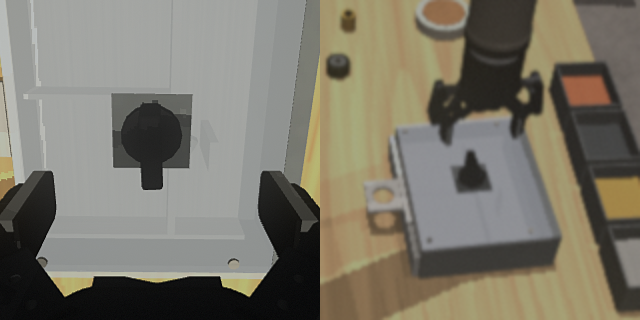

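Run:
```python
from h import *
C=cam("wrist")
for p in [(272,289),(269.5,203)]: print(plane(C,p,.105))
```

```text
[ 0.68161742 -0.05114333  0.105     ]
[ 6.76857272e-01 -5.04733377e-04  1.05000000e-01]
```

send_rows(motion="0 0.2 -3 0 0 0 0;0 0 -2.5 0 0 0 0;0 0 0 0 0 0 0;0 0 0 0 0 0 1;0 0 0 0 0 0 1;0 0 0 0 0 0 1;0 0 0 0 0 0 1;0 0 0 0 0 0 1;0 0 0 0 0 0 1;0 0 0 0 0 0 1;0 0 0 0 0 0 1")

```text
t: 4.7
eef_pos: [0.6765, -0.0255, 0.1016]
tool_rot: [0.004, 0.683, 0.73, -0.002]
contact_force: [6.8, 1.4, -13.1]
gripper_width: 0.118
```

Run:
```python
from h import *
tool()
im,C=snap("wrist","c6.png")
im,C=snap("side","c7.png")
a=cv2.imread("pics/c6.png");b=cv2.imread("pics/c7.png")
cv2.imwrite("pics/c8.png",np.hstack([a[100:420,120:440],cv2.resize(b[150:270,280:400],None,fx=320/120,fy=320/120)]))
```

```text
t 4.70 pos [ 0.6765 -0.0255  0.1016] yaw 3.8 levelling rotvec [0.46 0.18 0.  ] F [  6.8   1.4 -13.1] w 0.118 q [ 0.26  0.66 -0.47  1.63  0.36  0.94 -0.27]
```

View pics/c8.png

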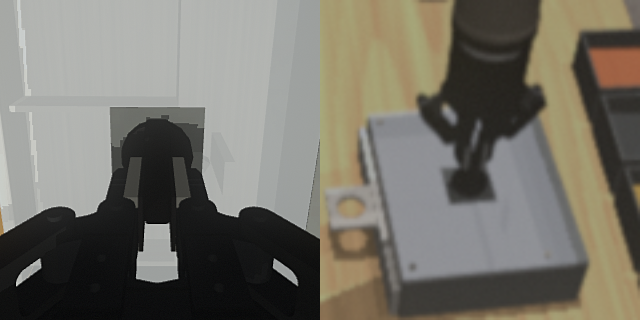

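send_rows(motion="0 0 0 0 0 0 0;0 0 0 0 0 0 0;0 0 0 0 0 0 0;0 0 0 0 0 0 0")

```text
t: 5.13
eef_pos: [0.6787, -0.0253, 0.1045]
tool_rot: [0.005, 0.684, 0.73, -0.001]
contact_force: [0.1, -0.1, 0.1]
gripper_width: 0.684
```

send_rows(motion="0.2 0.2 -2.2 0.4 0.2 0 0;0 0 0 0 0 0 0")

```text
t: 5.3
eef_pos: [0.6822, -0.0233, 0.0843]
tool_rot: [0.003, 0.684, 0.73, 0.002]
contact_force: [-1.5, 0.3, -0.9]
gripper_width: 0.949
```

send_rows(motion="-0.3 0.1 -0.6 0 0 0 0;0 0 0 0 0 0 0.6;0 0 0 0 0 0 0.6;0 0 0 0 0 0 0.6;0 0 0 0 0 0 0.6")

```text
t: 5.72
eef_pos: [0.6801, -0.0219, 0.081]
tool_rot: [0.004, 0.684, 0.73, 0.003]
contact_force: [-0.7, -0.2, 0.1]
gripper_width: 0.454
```

send_rows(motion="0 0 0 0 0 0 0.9;0 0 0 0 0 0 0.9")

```text
t: 5.88
eef_pos: [0.6773, -0.022, 0.0816]
tool_rot: [0.002, 0.684, 0.73, 0.0]
contact_force: [-24.4, -0.7, 16.0]
gripper_width: 0.147
```

send_rows(motion="-0.3 0 -0.2 0 0 0 1;0 0 -0.1 0 0 0 1;0 0 -0.1 0 0 0 1")

```text
t: 6.13
eef_pos: [0.6766, -0.0221, 0.0818]
tool_rot: [0.004, 0.684, 0.729, 0.002]
contact_force: [-3.8, 0.3, 8.0]
gripper_width: 0.13
```

send_rows(motion="0 0 0 0 0 7 1;0 0 0 0 0 7 1;0 0 0 0 0 7 1;0 0 0 0 0 7 1;0 0 0 0 0 7 1")

```text
t: 6.55
eef_pos: [0.6735, -0.0232, 0.0818]
tool_rot: [0.002, 0.427, 0.904, -0.0]
contact_force: [-2.3, -1.7, 1.4]
gripper_width: 0.128
```

send_rows(motion="0 0 0 0 0 7 1;0 0 0 0 0 7 1;0 0 0 0 0 7 1;0 0 0 0 0 7 1;0 0 0 0 0 7 1;0 0 0 0 0 7 1;0 0 0 0 0 5 1")

```text
t: 7.13
eef_pos: [0.6715, -0.027, 0.0819]
tool_rot: [0.0, 0.021, 1.0, -0.002]
contact_force: [-0.6, 2.2, 2.8]
gripper_width: 0.13
```

Run:
```python
from h import *
tool(); print(get_obs()["torque"])
```

```text
t 7.13 pos [ 0.6715 -0.027   0.0819] yaw 87.6 levelling rotvec [0.24 0.04 0.  ] F [-0.6  2.2  2.8] w 0.13 q [ 0.47  0.77 -0.79  1.64  0.63  1.01  1.  ]
[ 0.32107482  0.21482841 -1.20936914]
```

send_rows(motion="0 0 0 0 0 -2 0;0 0 0 0 0 0 0;0 0 0 0 0 0 0;0 0 2 0 0 0 0;0 0 4 0 0 0 0;0 0 4 0 0 0 0;-2 -3.2 2 0 0 -7 0;-2 -3.2 0 0 0 -7 0;-2 -3.2 0 0 0 -7 0;-2 -3.2 0 0 0 -7 0;-2 -3.2 0 0 0 -7 0;-2 -3.2 0 0 0 -7 0;-2 -3.2 0 0 0 -7 0;-2 -3.2 0 0 0 -7 0;-2 -3.2 0 0 0 -7 0;-1.5 -1 0 0 0 -7 0;0 0 0 0 0 -7 0;0 0 0 0 0 -6 0;0 0 0 0 0 0 0")

```text
t: 8.72
eef_pos: [0.4611, -0.3354, 0.2065]
tool_rot: [0.004, 0.704, 0.71, -0.002]
contact_force: [0.3, 0.1, -0.2]
gripper_width: 1.001
```

Run:
```python
from h import *
tool()
im,C=snap("wrist","d1.png")
for r in regions_of("hook_grip","wrist"): print(r["conf"],r["point"],plane(C,r["point"],.093))
im,C=snap("side","d2.png")
a=cv2.imread("pics/d1.png");b=cv2.imread("pics/d2.png")
cv2.imwrite("pics/d3.png",np.hstack([a[:,100:500],b[120:540,200:]]))
```

```text
t 8.72 pos [ 0.4611 -0.3354  0.2065] yaw 0.5 levelling rotvec [0.47 0.19 0.  ] F [ 0.3  0.1 -0.2] w 1.001 q [ 0.95  0.38 -0.54  1.81  0.24  1.01  0.32]
0.75 [284.8, 188.8] [ 0.46760615 -0.32273351  0.093     ]Traceback (most recent call last):
  File "<stdin>", line 7, in <module>
    return _nx.concatenate(arrs, 1, dtype=dtype, casting=casting)
           ~~~~~~~~~~~~~~~^^^^^^^^^^^^^^^^^^^^^^^^^^^^^^^^^^^^^^^
ValueError: all the input array dimensions except for the concatenation axis must match exactly, but along dimension 0, the array at index 0 has size 420 and the array at index 1 has size 300
```

View pics/d1.png

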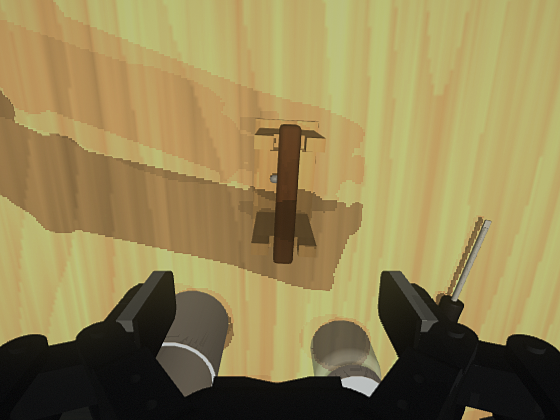

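View pics/d2.png

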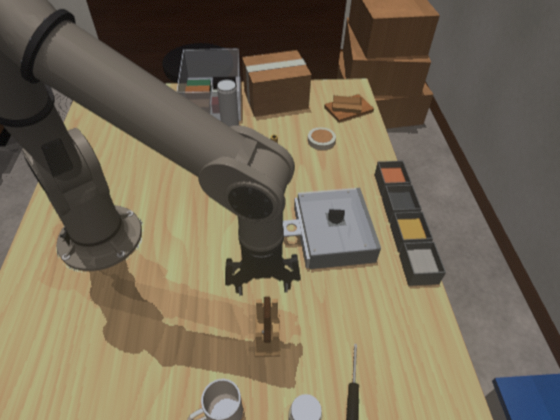

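Run:
```python
from h import *
C=cam("wrist")
a=plane(C,(289.5,125),.093);b=plane(C,(284,263),.093);print(a,b,(a+b)/2,np.degrees(np.arctan2(a[1]-b[1],a[0]-b[0]))-90,np.linalg.norm(a-b))
```

```text
[ 0.47098923 -0.27426655  0.093     ] [ 0.46972523 -0.38276346  0.093     ] [ 0.47035723 -0.328515    0.093     ] -0.6674731240868397 0.10850426684235265
```

send_rows(motion="0.9 0.7 0 0.5 0.2 0 0;0 0 -4 0 0 0 0;0 0 -4 0 0 0 0;0 0 -4 0 0 0 0;0 0 -1.6 0 0 0 0", newtons=60)

```text
t: 9.28
eef_pos: [0.4821, -0.3236, 0.0729]
tool_rot: [0.007, 0.694, 0.72, 0.005]
contact_force: [-1.0, 0.4, -0.3]
gripper_width: 1.0
```

Run:
```python
from h import *
tool()
im,C=snap("wrist","d4.png")
```

```text
t 9.28 pos [ 0.4821 -0.3236  0.0729] yaw 2.0 levelling rotvec [0.14 0.94 0.  ] F [-1.   0.4 -0.3] w 1.0 q [ 0.86  0.56 -0.49  1.9   0.37  0.76  0.21]
```

View pics/d4.png

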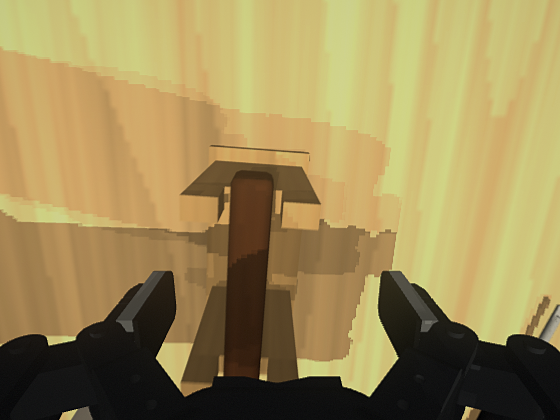

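send_rows(motion="-1.1 -0.5 -0.4 0.1 0.9 -1 0;-0.1 0 0 0 0 0 0")

```text
t: 9.5
eef_pos: [0.4706, -0.3254, 0.0664]
tool_rot: [-0.003, 0.699, 0.715, 0.0]
contact_force: [-0.9, 0.1, -0.7]
gripper_width: 1.005
```

send_rows(motion="0 0 0 0 0 0 1;0 0 0 0 0 0 1;0 0 0 0 0 0 1;0 0 0 0 0 0 1;0 0 0 0 0 0 1;0 0 0 0 0 0 1;0 0 0 0 0 0 1;0 0 0 0 0 0 1")

```text
t: 10.17
eef_pos: [0.4709, -0.3277, 0.0731]
tool_rot: [-0.0, 0.699, 0.715, -0.001]
contact_force: [-0.5, -0.5, -1.2]
gripper_width: 0.171
```

Run:
```python
from h import *
tool()
im,C=snap("wrist","d5.png")
```

```text
t 10.17 pos [ 0.4709 -0.3277  0.0731] yaw 1.2 levelling rotvec [ 0.04 -0.1   0.  ] F [-0.5 -0.5 -1.2] w 0.171 q [ 0.87  0.56 -0.48  1.9   0.36  0.77  0.21]
```

View pics/d5.png

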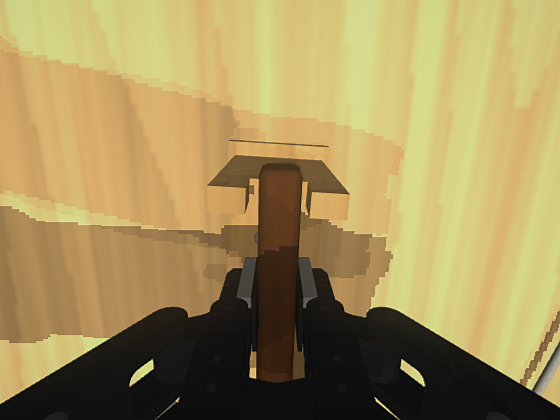

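send_rows(motion="0 0 3 0 0 0 1;0 0 4 0 0 0 1;0 0 3 0 0 0 1;1 3.3 0 0 0 0.3 1;1 3.3 0 0 0 0.3 1;1 3.3 0 0 0 0.3 1;1 3.3 0 0 0 0.3 1;1 3.3 0 0 0 0.3 1;1 3.3 0 0 0 0.3 1;1 3.3 0 0 0 0.3 1;1 3.3 0 0 0 0.3 1;0 2 0 0 0 0 1;0 0 0 0 0 0 1")

```text
t: 11.3
eef_pos: [0.5549, -0.0311, 0.1804]
tool_rot: [0.004, 0.685, 0.728, 0.004]
contact_force: [0.8, 0.6, -1.4]
gripper_width: 0.173
```

Run:
```python
from h import *
tool()
im,C=snap("wrist","e1.png")
im,C=snap("side","e2.png")
im,C=snap("scene","e3.png")
for n in("side","scene"):
  for r in regions_of("hook_tip",n)[:1]: print(n,r["conf"],r["point"])
a=cv2.imread("pics/e2.png");b=cv2.imread("pics/e3.png")
cv2.imwrite("pics/e4.png",np.hstack([cv2.resize(a[150:270,240:360],None,fx=3.3,fy=3.3),cv2.resize(b[150:270,210:330],None,fx=3.3,fy=3.3)]))
```

```text
t 11.30 pos [ 0.5549 -0.0311  0.1804] yaw 3.5 levelling rotvec [-0.05  0.68  0.  ] F [ 0.8  0.6 -1.4] w 0.173 q [ 0.46  0.41 -0.65  1.87  0.3   0.95 -0.26]
side 0.61 [294.5, 196.1]
scene 0.6 [242.8, 234.3]
```

View pics/e1.png

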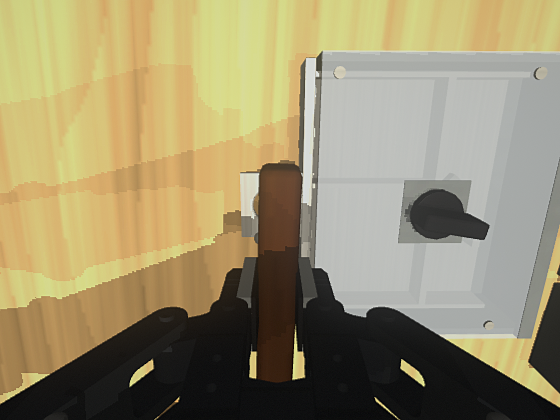

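View pics/e4.png

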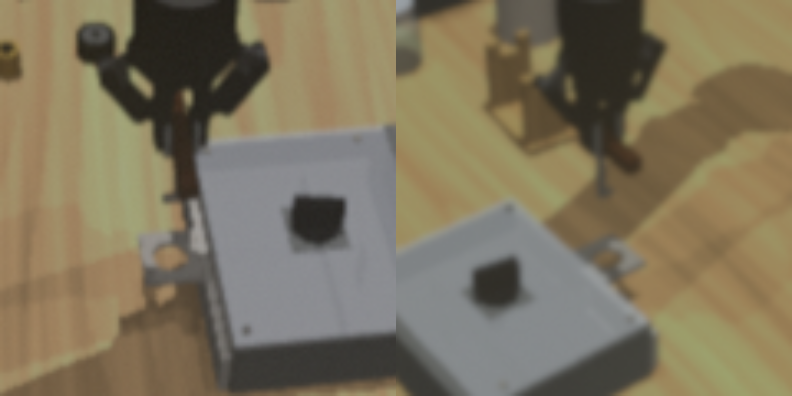

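Run:
```python
from h import *
s=cam("side");c=cam("scene")
X=np.array([.5549,-.0311,.1804+.015-.066])
print(proj(s,X),proj(c,X)); print(tri([(s,(295.5,209.7)),(c,(272.7,208.2))]))
a=cv2.imread("pics/e2.png");b=cv2.imread("pics/e3.png")
cv2.imwrite("pics/e5.png",np.hstack([cv2.resize(a[190:240,270:320],None,fx=8,fy=8,interpolation=2),cv2.resize(b[185:235,250:300],None,fx=8,fy=8,interpolation=2)]))
```

```text
[[292.67663329 207.71554345]] [[272.5976484  208.64489119]]
[ 0.55771809 -0.03482236  0.12814796]
```

View pics/e5.png

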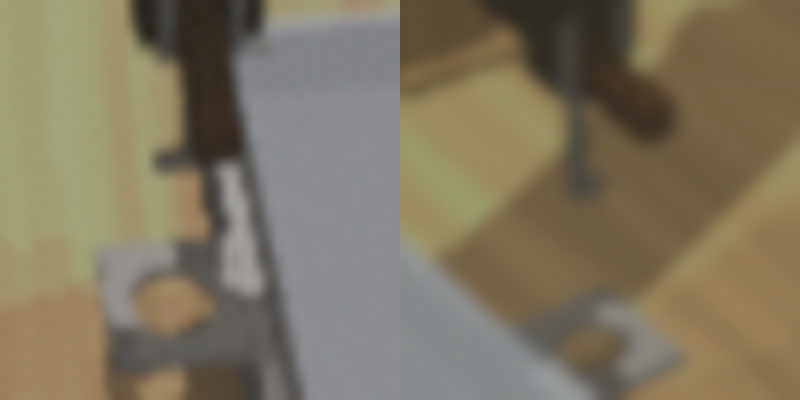

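Run:
```python
from h import *
s=cam("side");c=cam("scene")
print("foot end",tri([(s,(289.4,209.7)),(c,(275.4,207.8))]))
print("hole",tri([(s,(291.5,227.9)),(c,(274.,228.4))]), plane(s,(291.5,227.9),.05),plane(c,(274.,228.4),.05))
Y=np.array([.5549,-.0311,.1804+.015-.066]);
for d in (0,-.014): print(proj(s,Y+[d,0,0]),proj(c,Y+[d,0,0]))
```

```text
foot end [ 0.54458182 -0.0337978   0.12583235]
hole [ 0.55263819 -0.03296858  0.04636451] [ 0.55404623 -0.03695008  0.05      ] [ 0.55280564 -0.02904246  0.05      ]
[[292.67663329 207.71554345]] [[272.5976484  208.64489119]]
[[287.50816014 207.92772575]] [[276.41768217 207.06108149]]
```

send_rows(motion="0 0 -3 0 0.5 0 1;0 0 -3 0 0 0 1;0 0 0 0 0 0 1")

```text
t: 11.8
eef_pos: [0.5558, -0.046, 0.1198]
tool_rot: [0.004, 0.692, 0.721, -0.0]
contact_force: [-1.4, 0.1, -1.6]
gripper_width: 0.172
```

Run:
```python
from h import *
tool()
im,C=snap("side","e6.png")
im,C=snap("scene","e7.png")
a=cv2.imread("pics/e6.png");b=cv2.imread("pics/e7.png")
cv2.imwrite("pics/e8.png",np.hstack([cv2.resize(a[195:245,270:320],None,fx=8,fy=8,interpolation=2),cv2.resize(b[195:245,250:300],None,fx=8,fy=8,interpolation=2)]))
```

```text
t 11.80 pos [ 0.5558 -0.046   0.1198] yaw 2.4 levelling rotvec [0.37 0.35 0.  ] F [-1.4  0.1 -1.6] w 0.172 q [ 0.44  0.48 -0.6   1.91  0.37  0.85 -0.31]
```

View pics/e8.png

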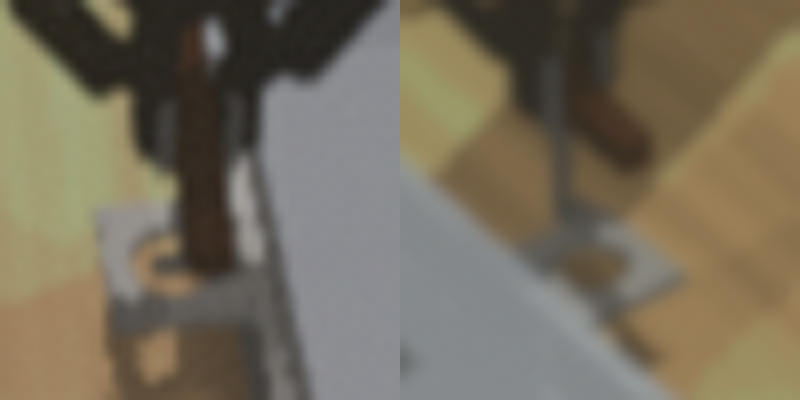

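send_rows(motion="0 1.4 0 0.3 0.3 1 1;0 0 0 0 0 0 1")

```text
t: 12.07
eef_pos: [0.5597, -0.0316, 0.1266]
tool_rot: [0.003, 0.687, 0.727, 0.003]
contact_force: [0.6, 0.7, -1.0]
gripper_width: 0.174
```

```bash
cat > v.py <<'E'
from h import *
import sys
tag=sys.argv[1]; x1,y1,x2,y2,n=map(int,sys.argv[2:7])
tool()
snap("side"); 
a=read_camera("side")[:,:,::-1];b=read_camera("scene")[:,:,::-1]
f=400/n
cv2.imwrite(f"pics/{tag}.png",np.hstack([cv2.resize(a[y1:y1+n,x1:x1+n],None,fx=f,fy=f,interpolation=2),cv2.resize(b[y2:y2+n,x2:x2+n],None,fx=f,fy=f,interpolation=2)]))
E
python3 v.py e9 270 195 250 195 50
```

```text
t 12.07 pos [ 0.5597 -0.0316  0.1266] yaw 3.3 levelling rotvec [0.03 0.5  0.  ] F [ 0.6  0.7 -1. ] w 0.174 q [ 0.42  0.48 -0.61  1.9   0.36  0.86 -0.31]
```

View pics/e9.png

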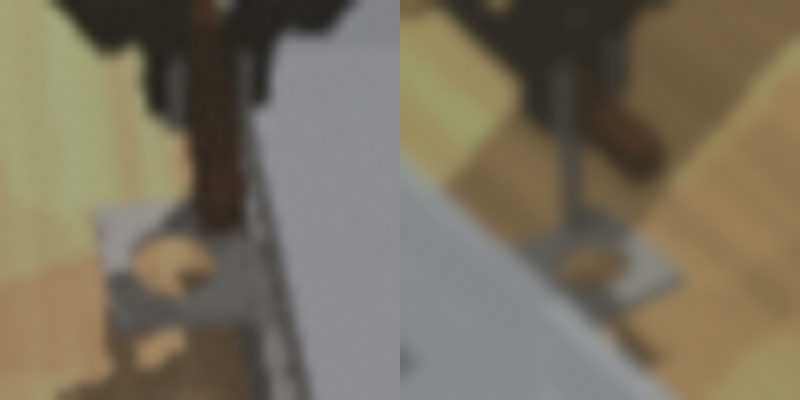

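send_rows(motion="-0.5 0 -0.5 0 0.4 0 1;0 0 -0.5 0 0 0 1")

```text
t: 12.38
eef_pos: [0.5555, -0.0346, 0.1176]
tool_rot: [0.003, 0.688, 0.726, 0.0]
contact_force: [-0.6, -0.4, -1.8]
gripper_width: 0.177
```

```bash
python3 v.py e10 270 195 250 195 50
```

```text
t 12.38 pos [ 0.5555 -0.0346  0.1176] yaw 3.1 levelling rotvec [0.23 0.27 0.  ] F [-0.6 -0.4 -1.8] w 0.177 q [ 0.42  0.49 -0.6   1.91  0.37  0.85 -0.32]
```

View pics/e10.png

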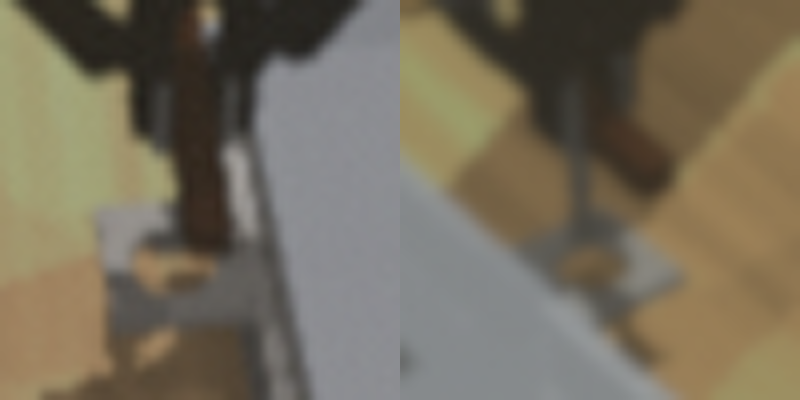

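send_rows(motion="0 0.5 -0.8 0.2 0.2 0 1;0 0.2 -0.8 0 0 0 1")

```text
t: 12.7
eef_pos: [0.5567, -0.0277, 0.1015]
tool_rot: [0.001, 0.688, 0.726, 0.001]
contact_force: [0.7, -0.4, -0.4]
gripper_width: 0.172
```

```bash
python3 v.py e11 270 195 250 195 50
```

```text
t 12.70 pos [ 0.5567 -0.0277  0.1015] yaw 3.0 levelling rotvec [0.01 0.18 0.  ] F [ 0.7 -0.4 -0.4] w 0.172 q [ 0.4   0.51 -0.59  1.92  0.39  0.82 -0.35]
```

View pics/e11.png

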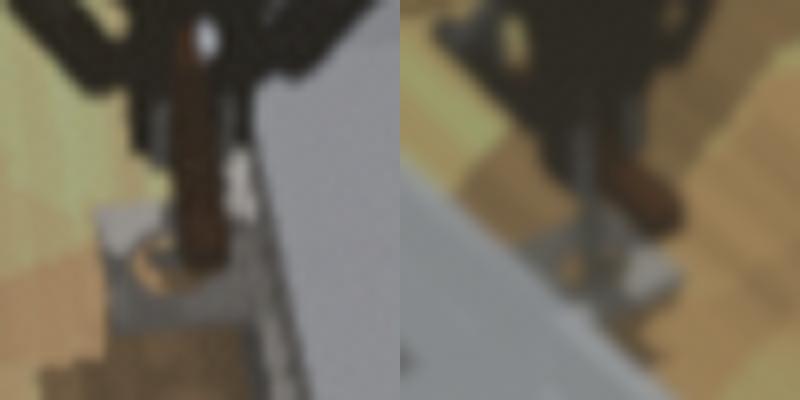

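send_rows(motion="0 -0.2 -0.8 0 0 0 1;0 0.2 -0.7 0 0 0 1")

```text
t: 13.02
eef_pos: [0.557, -0.0284, 0.086]
tool_rot: [0.001, 0.688, 0.726, 0.001]
contact_force: [0.2, 0.7, -1.2]
gripper_width: 0.17
```

```bash
python3 v.py e12 270 195 250 195 50
```

```text
t 13.02 pos [ 0.557  -0.0284  0.086 ] yaw 3.0 levelling rotvec [0.05 0.18 0.  ] F [ 0.2  0.7 -1.2] w 0.17 q [ 0.39  0.53 -0.58  1.93  0.41  0.79 -0.36]
```

View pics/e12.png

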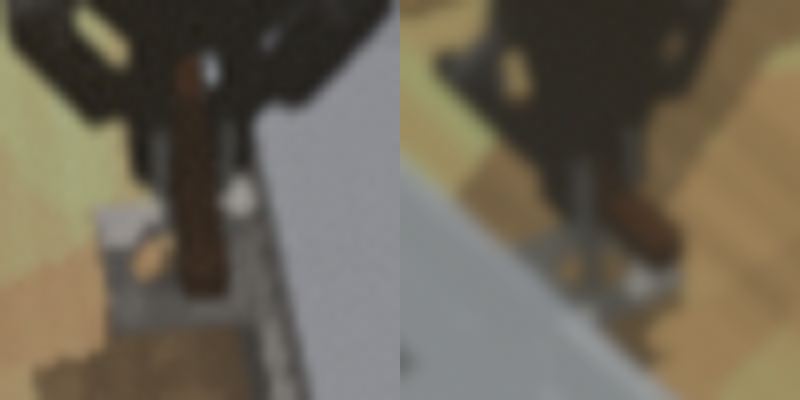

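send_rows(motion="-0.5 0 -0.4 0 0 0 1;-1.5 -0.1 0 0 0 0 1;-2 -0.15 0 0 0 0 1;-2 -0.15 0 0 0 0 1;-2 -0.15 0 0 0 0 1")

```text
t: 13.58
eef_pos: [0.4837, -0.0321, 0.0837]
tool_rot: [0.006, 0.688, 0.726, 0.008]
contact_force: [4.4, 0.5, -2.5]
gripper_width: 0.171
```

```bash
python3 v.py e13 230 170 250 180 100
```

```text
t 13.58 pos [ 0.4837 -0.0321  0.0837] yaw 3.1 levelling rotvec [-0.17  1.12  0.  ] F [ 4.4  0.5 -2.5] w 0.171 q [ 0.44  0.44 -0.61  2.11  0.39  0.69 -0.37]
```

View pics/e13.png

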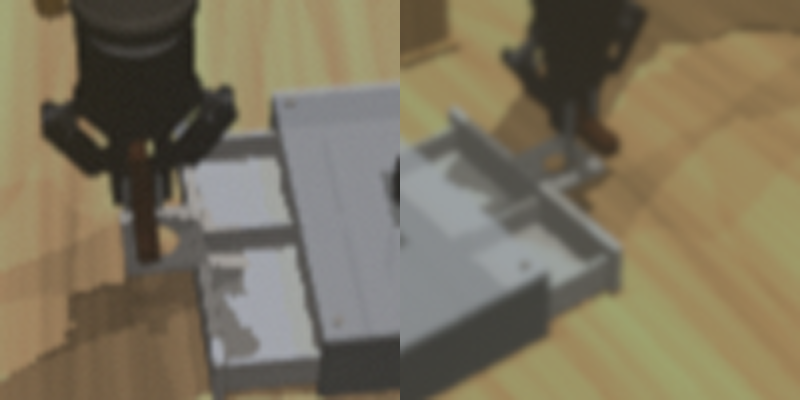

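send_rows(motion="-1.5 -0.2 -0.1 0 1 0 1;-1.5 -0.2 0 0 0 0 1;-1.5 -0.2 0 0 0 0 1;-1 -0.2 0 0 0 0 1")

```text
t: 14.07
eef_pos: [0.4359, -0.0374, 0.0847]
tool_rot: [0.002, 0.687, 0.727, 0.007]
contact_force: [2.6, 1.6, -2.7]
gripper_width: 0.172
```

```bash
python3 v.py e14 230 170 250 180 100
```

```text
t 14.07 pos [ 0.4359 -0.0374  0.0847] yaw 3.2 levelling rotvec [-0.44  0.68  0.  ] F [ 2.6  1.6 -2.7] w 0.172 q [ 0.49  0.38 -0.63  2.2   0.36  0.65 -0.33]
```

View pics/e14.png

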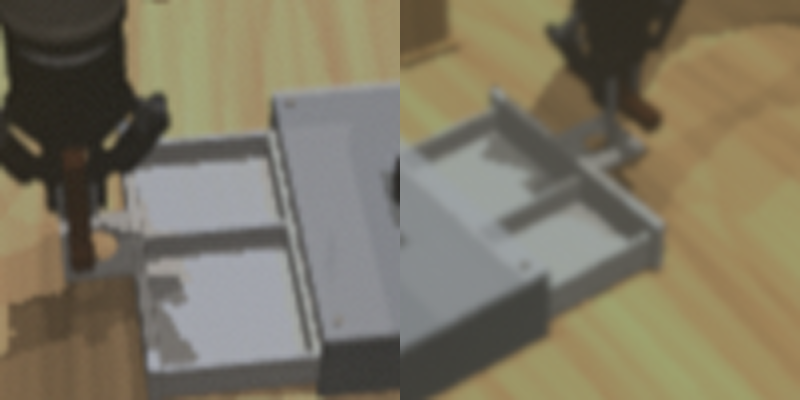

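send_rows(motion="-0.8 -0.1 0 -0.4 0.7 0 1;-0.8 -0.1 0 0 0 0 1;-0.3 0 0 0 0 0 1")

```text
t: 14.47
eef_pos: [0.4217, -0.0393, 0.0857]
tool_rot: [0.002, 0.687, 0.727, 0.003]
contact_force: [9.6, -1.8, -5.7]
gripper_width: 0.173
```

```bash
python3 v.py e15 230 170 250 180 100;python3 - <<'E'
from h import *
im,C=snap("wrist","e16.png")
E
```

```text
t 14.47 pos [ 0.4217 -0.0393  0.0857] yaw 3.2 levelling rotvec [-0.08  0.36  0.  ] F [ 9.6 -1.8 -5.7] w 0.173 q [ 0.5   0.36 -0.64  2.23  0.35  0.64 -0.33]
```

View pics/e16.png

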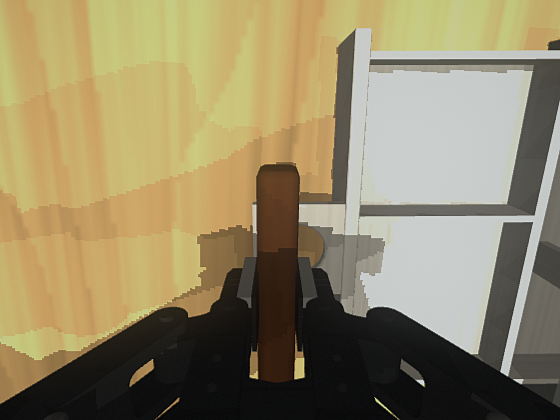

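View pics/e15.png

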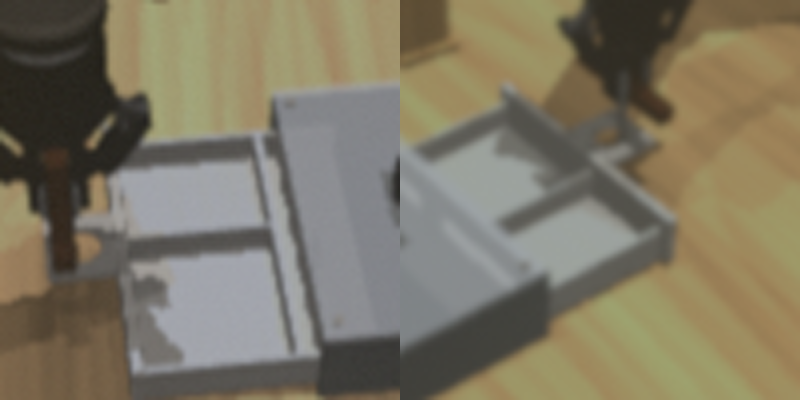

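send_rows(motion="1 0.1 0 0 0.3 0 1;0.6 0.1 0 0 0 0 1;0 0.2 0.8 0 0 0 1;0 0 0.8 0 0 0 1")

```text
t: 15.0
eef_pos: [0.4354, -0.0356, 0.1013]
tool_rot: [-0.002, 0.687, 0.726, -0.002]
contact_force: [-0.2, 0.7, -1.4]
gripper_width: 0.172
```

```bash
python3 v.py e17 230 170 250 180 80
```

```text
t 15.00 pos [ 0.4354 -0.0356  0.1013] yaw 3.2 levelling rotvec [-0.03 -0.34 -0.  ] F [-0.2  0.7 -1.4] w 0.172 q [ 0.5   0.35 -0.65  2.18  0.32  0.71 -0.31]
```

View pics/e17.png

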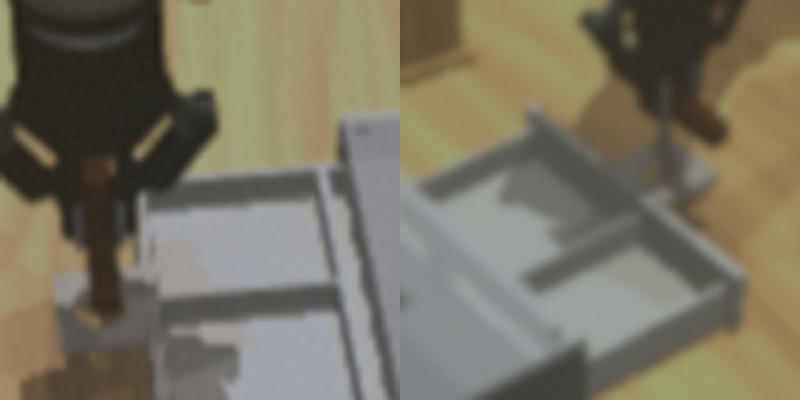

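send_rows(motion="0 0 1 0 0 0 1;0 0 3 0 0 0 1;0 0 4 0 0 0 1;0.4 -3.3 0 0 0 -0.3 1;0.4 -3.3 0 0 0 -0.3 1;0.4 -3.3 0 0 0 -0.3 1;0.4 -3.3 0 0 0 -0.3 1;0.4 -3.3 0 0 0 -0.3 1;0.4 -3.3 0 0 0 -0.3 1;0.4 -3.3 0 0 0 -0.3 1;0.4 -3.3 0 0 0 0 1;0.4 -2 0 0 0 0 1;0 0 0 0 0 0 1")

```text
t: 16.23
eef_pos: [0.4639, -0.332, 0.1943]
tool_rot: [-0.0, 0.698, 0.716, -0.003]
contact_force: [0.7, -0.3, -0.4]
gripper_width: 0.172
```

```bash
python3 v.py f1 220 270 200 130 80; python3 -c "
from h import *
snap('wrist','f1w.png')"
```

```text
t 16.23 pos [ 0.4639 -0.332   0.1943] yaw 1.4 levelling rotvec [ 0.24 -0.25  0.  ] F [ 0.7 -0.3 -0.4] w 0.172 q [ 0.92  0.4  -0.53  1.82  0.24  0.99  0.32]
```

View pics/f1.png

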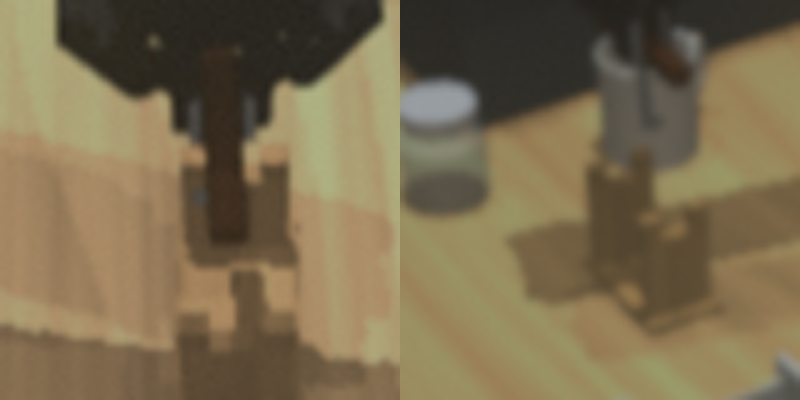

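View pics/f1w.png

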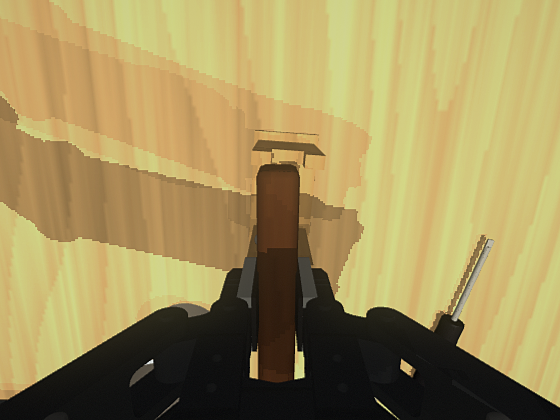

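send_rows(motion="0.7 0.5 0 0.2 -0.2 0 1;0 0.2 -2 0 0 0 1;0 0.4 -2 0 0 0 1;0 0.4 -2 0 0 0 1")

```text
t: 16.77
eef_pos: [0.4772, -0.3044, 0.1386]
tool_rot: [0.004, 0.693, 0.721, 0.002]
contact_force: [1.5, -0.6, -1.5]
gripper_width: 0.174
```

```bash
python3 v.py f2 220 270 200 130 80
```

```text
t 16.77 pos [ 0.4772 -0.3044  0.1386] yaw 2.3 levelling rotvec [0.1 0.5 0. ] F [ 1.5 -0.6 -1.5] w 0.174 q [ 0.87  0.45 -0.52  1.88  0.29  0.87  0.25]
```

View pics/f2.png

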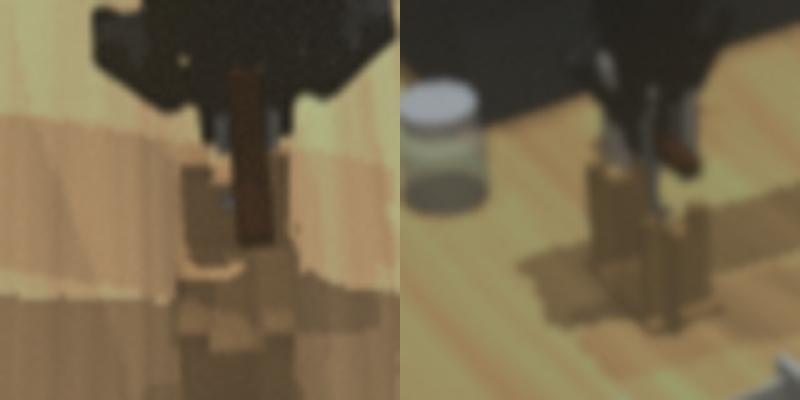

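send_rows(motion="-0.6 -2.3 0 0.1 0.5 -0.5 1;0 0 0 0 0 0 1")

```text
t: 17.08
eef_pos: [0.471, -0.3261, 0.1399]
tool_rot: [-0.002, 0.694, 0.72, -0.001]
contact_force: [-0.2, -1.6, -0.5]
gripper_width: 0.173
```

send_rows(motion="0 0 -1.5 0 0 0 1;0 0 -1.5 0 0 0 1;0 0 0 0 0 0 1")

```text
t: 17.33
eef_pos: [0.4745, -0.3279, 0.1149]
tool_rot: [0.002, 0.695, 0.719, 0.0]
contact_force: [-0.4, 1.1, -1.1]
gripper_width: 0.172
```

send_rows(motion="-0.4 0 -1 0 0 0 1;-0.1 0 -1 0 0 0 1;0 0 0 0 0 0 1")

```text
t: 17.58
eef_pos: [0.4712, -0.3287, 0.0971]
tool_rot: [0.005, 0.695, 0.719, 0.001]
contact_force: [-0.4, -1.0, -0.9]
gripper_width: 0.17
```

```bash
python3 v.py f3 220 270 200 130 80; python3 -c "
from h import *
snap('wrist','f3w.png')"
```

```text
t 17.58 pos [ 0.4712 -0.3287  0.0971] yaw 2.0 levelling rotvec [0.34 0.47 0.  ] F [-0.4 -1.  -0.9] w 0.17 q [ 0.88  0.52 -0.49  1.89  0.33  0.8   0.25]
```

View pics/f3w.png

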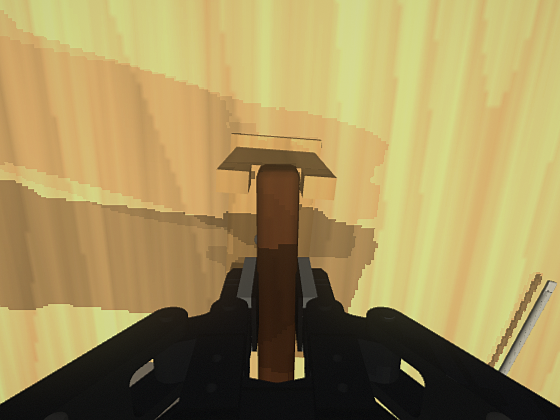

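Aligned with the notch. Lowering on.

send_rows(motion="0 0 -1 0.3 0.4 -0.5 1;0 0 -0.8 0 0 0 1")

```text
t: 17.95
eef_pos: [0.4742, -0.329, 0.0829]
tool_rot: [0.003, 0.698, 0.716, 0.001]
contact_force: [-5.6, 7.9, 15.2]
gripper_width: 0.172
```

send_rows(motion="0 0 -0.5 0 0 0 1;0 0 0 0 0 0 1")

```text
t: 18.12
eef_pos: [0.4749, -0.3288, 0.0817]
tool_rot: [0.003, 0.699, 0.716, -0.0]
contact_force: [0.0, -0.3, -1.1]
gripper_width: 0.171
```

```bash
python3 v.py f4 220 270 200 130 80
```

```text
t 18.12 pos [ 0.4749 -0.3288  0.0817] yaw 1.4 levelling rotvec [0.29 0.24 0.  ] F [ 0.  -0.3 -1.1] w 0.171 q [ 0.86  0.54 -0.47  1.89  0.35  0.78  0.22]
```

View pics/f4.png

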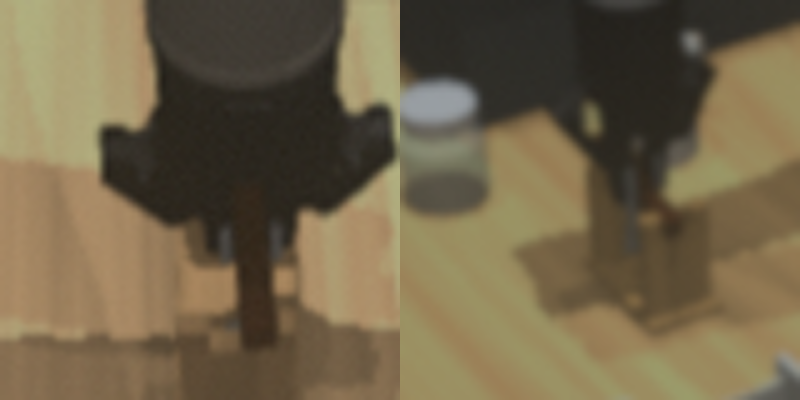

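send_rows(motion="-0.4 0.1 0 0.3 0.2 0 1;0 0 -0.4 0 0 0 1;-0.1 0 -0.4 0 0 0 1")

```text
t: 18.52
eef_pos: [0.4727, -0.3283, 0.0803]
tool_rot: [0.002, 0.698, 0.716, -0.001]
contact_force: [-14.8, 10.1, 55.7]
gripper_width: 0.172
```

```bash
python3 v.py f5 220 270 200 130 80
```

```text
t 18.52 pos [ 0.4727 -0.3283  0.0803] yaw 1.4 levelling rotvec [0.24 0.15 0.  ] F [-14.8  10.1  55.7] w 0.172 q [ 0.86  0.54 -0.47  1.9   0.35  0.78  0.22]
```

View pics/f5.png

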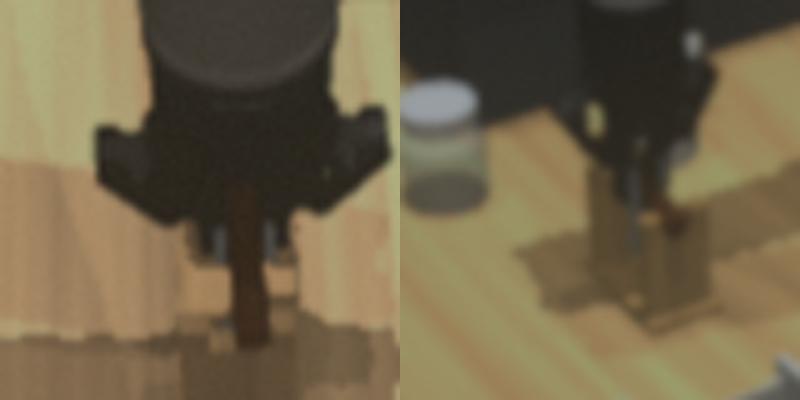

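send_rows(motion="0 0 0.6 0.2 0.2 0 1;-0.2 0 0.3 0 0 0 1")

```text
t: 18.83
eef_pos: [0.4713, -0.3283, 0.0908]
tool_rot: [0.001, 0.698, 0.716, -0.001]
contact_force: [0.9, -0.0, -1.2]
gripper_width: 0.171
```

```bash
python3 v.py f6 230 290 210 145 60; python3 -c "
from h import *
snap('wrist','f6w.png')"
```

```text
t 18.83 pos [ 0.4713 -0.3283  0.0908] yaw 1.4 levelling rotvec [0.12 0.03 0.  ] F [ 0.9 -0.  -1.2] w 0.171 q [ 0.87  0.53 -0.48  1.89  0.33  0.8   0.23]
```

View pics/f6w.png

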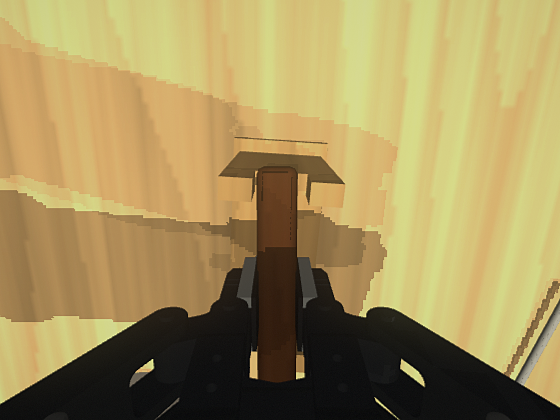

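View pics/f6.png

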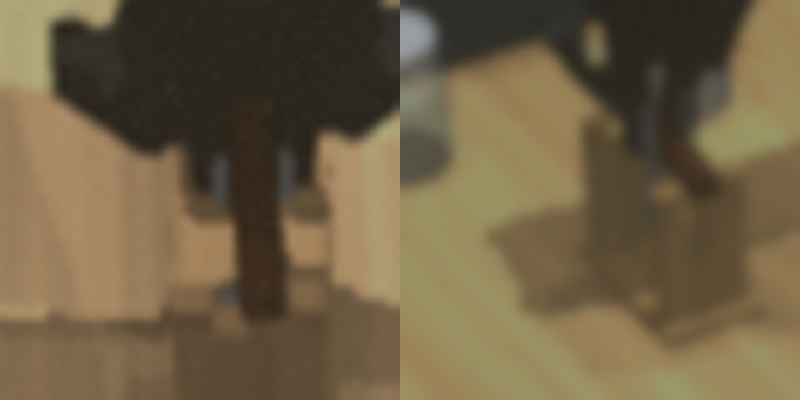

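send_rows(motion="0 0 0 0.1 0 -1.7 1;-0.1 0 -0.5 0 0 0 1;-0.1 0 -0.4 0 0 0 1")

```text
t: 19.28
eef_pos: [0.4676, -0.3283, 0.0783]
tool_rot: [-0.002, 0.711, 0.704, -0.0]
contact_force: [-1.5, -1.9, 15.3]
gripper_width: 0.177
```

send_rows(motion="0 0 -0.3 0 0 0 1")

```text
t: 19.37
eef_pos: [0.4678, -0.3296, 0.0756]
tool_rot: [-0.001, 0.711, 0.703, -0.001]
contact_force: [-2.7, -4.3, 12.7]
gripper_width: 0.173
```

```bash
python3 v.py f7 230 290 210 145 60
```

```text
t 19.37 pos [ 0.4678 -0.3296  0.0756] yaw -0.6 levelling rotvec [-0.01 -0.1  -0.  ] F [-2.7 -4.3 12.7] w 0.173 q [ 0.86  0.55 -0.46  1.9   0.34  0.77  0.2 ]
```

View pics/f7.png

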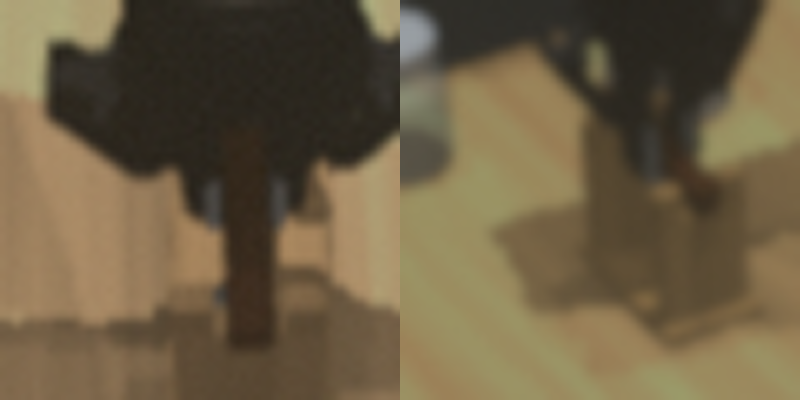

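send_rows(motion="0 0 0 0 0 0 0;0 0 0 0 0 0 0;0 0 0 0 0 0 0;0 0 0 0 0 0 0;0 0 0.5 0 0 0 0;0 0 3 0 0 0 0;0 0 4 0 0 0 0;0 0 4 0 0 0 0;0 0 0 0 0 0 0")

```text
t: 20.27
eef_pos: [0.4641, -0.3265, 0.19]
tool_rot: [-0.007, 0.71, 0.704, -0.001]
contact_force: [1.5, -1.2, 0.3]
gripper_width: 0.999
```

```bash
python3 v.py f8 230 290 210 145 60; python3 -c "
from h import *
snap('wrist','f8w.png')"
```

```text
t 20.27 pos [ 0.4641 -0.3265  0.19  ] yaw -0.5 levelling rotvec [-0.47 -0.59 -0.  ] F [ 1.5 -1.2  0.3] w 0.999 q [ 0.92  0.4  -0.52  1.82  0.23  0.99  0.29]
```

View pics/f8w.png

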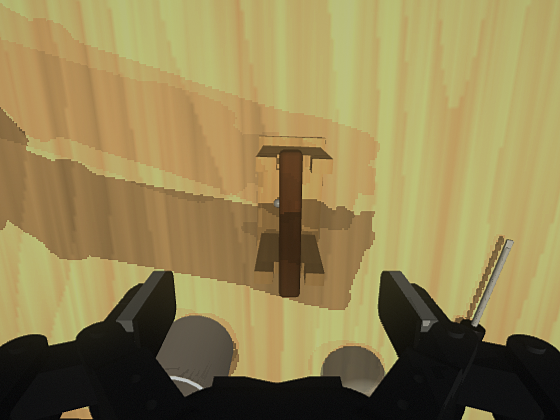

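View pics/f8.png

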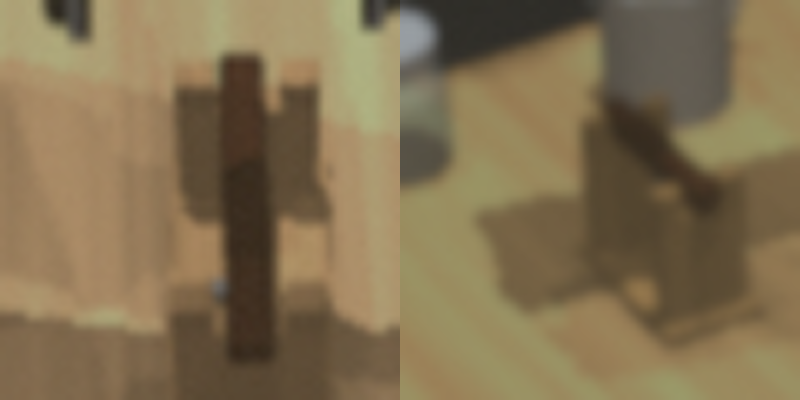

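send_rows(motion="0 0 3 -0.5 -0.6 0 0;0.2 3.8 3 0 0 0 0;0.2 4 0 0 0 0 0;0.2 4 0 0 0 0 0;0.2 4 0 0 0 0 0;0.2 4 0 0 0 0 0;0.2 4 0 0 0 0 0;0.2 4 0 0 0 0 0;0.2 4 0 0 0 0 0;0.2 4 0 0 0 0 0;0 4 0 0 0 0 0;0 4 0 0 0 0 0;0 4 0 0 0 0 0;0 4 0 0 0 0 0;0 4 0 0 0 0 0;0 3 0 0 0 0 0;0 0 0 0 0 0 0")

```text
t: 21.88
eef_pos: [0.4551, 0.2804, 0.2169]
tool_rot: [-0.023, 0.715, 0.699, -0.013]
contact_force: [1.0, 0.7, 2.1]
gripper_width: 0.999
```

```bash
cat > w.py <<'E'
from h import *
import sys
tool()
im,C=snap("wrist",sys.argv[1]+".png")
for th,z in [("bush0_mid",.032),("wheel0_mid",.024)]+([("padlock",.016)] if len(sys.argv)>2 else []):
    for r in regions_of(th,"wrist"):
        if r["conf"]>.25: print(th,round(r["conf"],2),np.round(r["point"],1),r["region"].sum(),np.round(plane(C,r["point"],z-.008),4))
E
python3 w.py g1 p; python3 -c "
from h import *
snap('side','g2.png')"
```

```text
t 21.88 pos [0.4551 0.2804 0.2169] yaw -1.2 levelling rotvec [-0.79 -2.91 -0.  ] F [1.  0.7 2.1] w 0.999 q [ 0.01  0.39 -0.82  1.84  0.27  1.07 -0.93]
bush0_mid 0.82 [247.7 213.7] 656 [0.4153 0.2528 0.024 ]
bush0_mid 0.42 [262.4  72.4] 1685 [0.4347 0.3865 0.024 ]
wheel0_mid 0.67 [307.3 212.9] 1418 [0.476  0.2509 0.016 ]
padlock 0.81 [264.6  76.3] 1756 [0.4353 0.3846 0.008 ]
```

View pics/g1.png

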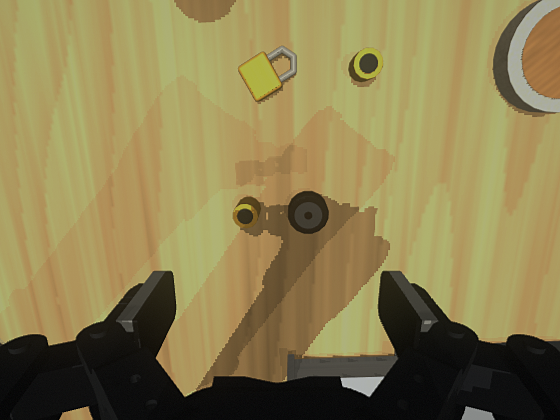

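View pics/g2.png

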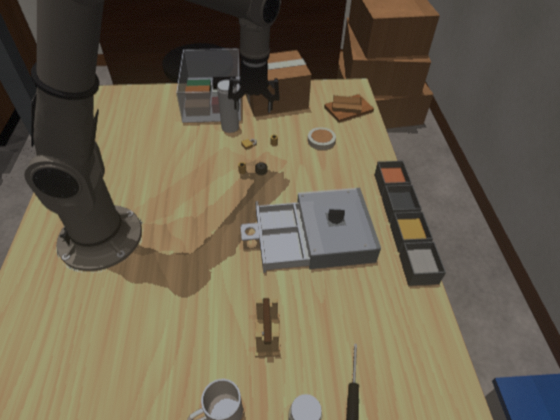

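send_rows(motion="0.2 -0.3 -1 -0.8 -2.9 6 0;0.2 -0.3 -1 0 0 7 0;0.2 -0.3 -1 0 0 7 0;0.2 -0.3 -1 0 0 7 0;0.2 -0.3 -1 0 0 7 0;0.2 -0.3 -1 0 0 7 0;0.2 -0.3 -1 0 0 7 0;0.2 -0.3 -1 0 0 7 0;0.2 -0.3 -1 0 0 7 0;0.2 0 -1 0 0 7 0;0 0 0 0 0 7 0;0 0 0 0 0 7 0;0 0 0 0 0 7 0;0 0 0 0 0 0 0")

```text
t: 23.3
eef_pos: [0.4868, 0.2097, 0.1097]
tool_rot: [0.008, 0.002, 1.0, -0.003]
contact_force: [0.7, -0.6, -0.5]
gripper_width: 1.002
```

```bash
python3 w.py g3
```

```text
t 23.30 pos [0.4868 0.2097 0.1097] yaw 89.7 levelling rotvec [0.39 0.95 0.  ] F [ 0.7 -0.6 -0.5] w 1.002 q [ 0.27  0.62 -1.05  1.97  0.7   0.95  0.43]
bush0_mid 0.85 [346.5 105.2] 1699 [0.4139 0.2524 0.024 ]
wheel0_mid 0.73 [339.2 197.3] 3029 [0.4759 0.2523 0.016 ]
```

View pics/g3.png

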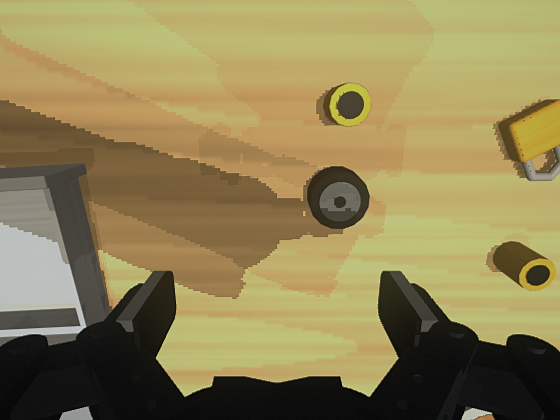

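send_rows(motion="-0.5 2.1 0 0.4 0.9 0 0;-0.5 2.1 0 0 0 0 0;0 0 -3 0 0 0 0;0 0 -2 0 0 0 0;0 0 0 0 0 0 0", newtons=40)

```text
t: 23.87
eef_pos: [0.4793, 0.2535, 0.0615]
tool_rot: [0.004, 0.016, 1.0, 0.001]
contact_force: [0.1, -0.3, 0.7]
gripper_width: 1.0
```

```bash
python3 w.py g4
```

```text
t 23.87 pos [0.4793 0.2535 0.0615] yaw 88.1 levelling rotvec [-0.07  0.46  0.  ] F [ 0.1 -0.3  0.7] w 1.0 q [ 0.13  0.7  -0.98  1.96  0.77  0.89  0.28]
bush0_mid 0.59 [272.3 121.5] 2187 [0.4132 0.2528 0.024 ]
wheel0_mid 0.88 [272.5 233.8] 4558 [0.4765 0.2505 0.016 ]
```

View pics/g4.png

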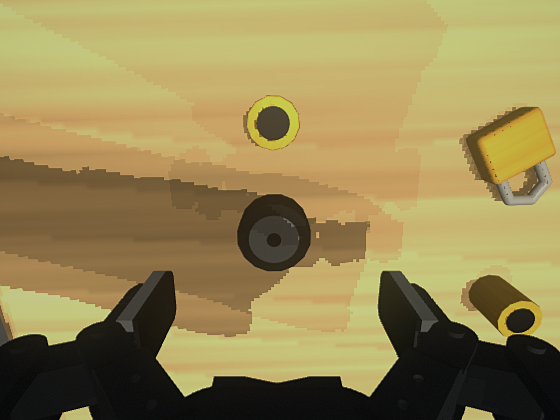

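send_rows(motion="-0.2 -0.2 -2 0 0.4 0 0;-0.1 -0.1 -2 0 0 0 0;0 0 -1.2 0 0 0 0;0 0 0 0 0 0 0.4;0 0 0 0 0 0 0.5")

```text
t: 24.43
eef_pos: [0.4827, 0.2522, 0.0177]
tool_rot: [0.007, 0.02, 1.0, 0.003]
contact_force: [0.6, 1.0, 1.0]
gripper_width: 0.752
```

send_rows(motion="0 0 -0.3 0 0 0 1;0 0 -0.1 0 0 0 1;0 0 -0.1 0 0 0 1;0 0 0 0 0 0 1;0 0 0 0 0 0 1")

```text
t: 24.85
eef_pos: [0.4846, 0.2533, 0.0172]
tool_rot: [0.009, 0.02, 1.0, 0.004]
contact_force: [0.2, -0.5, -1.2]
gripper_width: 0.461
```

send_rows(motion="0 0 0 0 0 0 0.2;-0.8 0 -0.5 0 0.9 0 0.2;-0.4 0 -0.6 0 0 0 0.2")

```text
t: 25.1
eef_pos: [0.474, 0.2543, 0.0077]
tool_rot: [0.003, 0.021, 1.0, 0.005]
contact_force: [-0.1, 1.0, 0.7]
gripper_width: 0.802
```

```bash
python3 w.py g5
```

```text
t 25.10 pos [0.474  0.2543 0.0077] yaw 87.6 levelling rotvec [-0.56  0.34  0.  ] F [-0.1  1.   0.7] w 0.802 q [ 0.08  0.77 -0.91  2.    0.86  0.8   0.2 ]
bush0_mid 0.96 [266.7 144.5] 4480 [0.4135 0.2523 0.024 ]
```

View pics/g5.png

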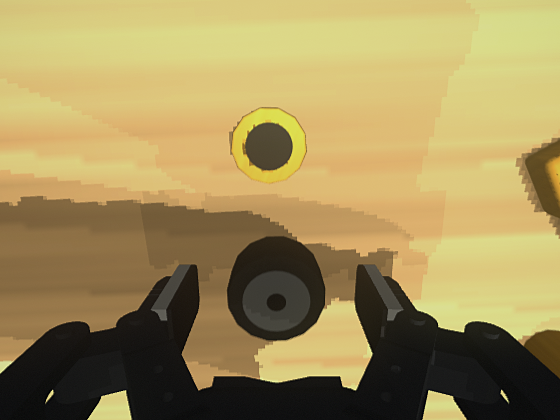

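Well placed; close.

send_rows(motion="0 -0.1 0 0 0.3 0 0.8;0 0 0 0 0 0 1;0 0 -0.1 0 0 0 1;0 0 -0.1 0 0 0 1;0 0 0 0 0 0 1")

```text
t: 25.67
eef_pos: [0.4734, 0.2532, 0.0074]
tool_rot: [0.0, 0.02, 1.0, 0.003]
contact_force: [-0.2, 0.4, -0.5]
gripper_width: 0.474
```

send_rows(motion="0 0 2 0 0 0 1;0 0 3 0 0 0 1;0 0 3.5 0 0 0 1;0 0 3.5 0 0 0 1;0 0 0 0 0 0 1")

```text
t: 26.08
eef_pos: [0.4713, 0.2523, 0.13]
tool_rot: [-0.003, 0.02, 1.0, 0.002]
contact_force: [0.7, 0.8, 0.6]
gripper_width: 0.473
```

```bash
python3 w.py g6
python3 - <<'E'
from h import *
im,C=snap("scene","g7.png")
b=cv2.imread("pics/g7.png"); a=read_camera("side")[:,:,::-1]
cv2.imwrite("pics/g8.png",np.hstack([cv2.resize(a[185:285,230:330],None,fx=4,fy=4,interpolation=2),cv2.resize(b[190:290,220:320],None,fx=4,fy=4,interpolation=2)]))
E
```

```text
t 26.08 pos [0.4713 0.2523 0.13  ] yaw 87.7 levelling rotvec [-0.29 -0.31 -0.  ] F [0.7 0.8 0.6] w 0.473 q [ 0.21  0.61 -1.08  1.93  0.64  0.99  0.37]
bush0_mid 0.89 [275.9 132.5] 1110 [0.4144 0.2538 0.024 ]
wheel0_mid 0.69 [276.6 293.3] 8224 [0.5454 0.2491 0.016 ]
```

View pics/g6.png

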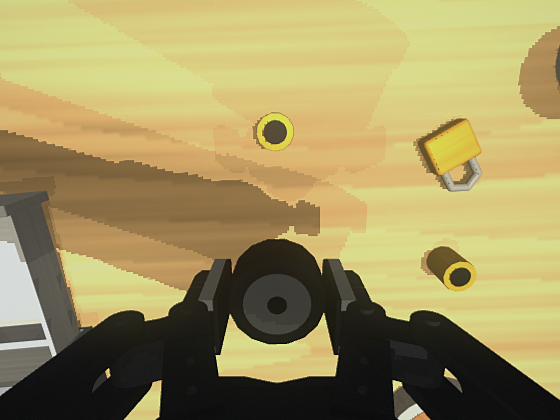

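View pics/g8.png

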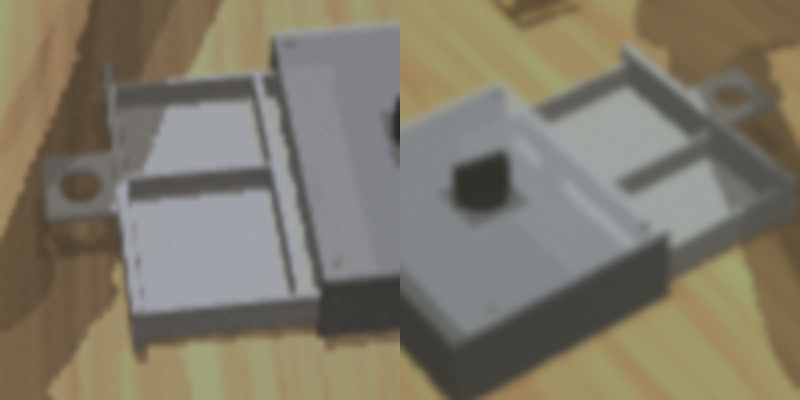

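```bash
cat >> h.py <<'E'
TY=np.radians(4.0); TO=np.array([0.459,-0.0385]) # tray_front xy when out
def tr(x,y,z): # tray-front frame -> world
    c,s=np.cos(TY),np.sin(TY); return np.array([TO[0]+c*x-s*y,TO[1]+s*x+c*y,z])
E
python3 - <<'E'
from h import *
s=cam("side");c=cam("scene")
P=lambda p:np.array(p)/4+[230,185]; Q=lambda p:(np.array(p)-[400,0])/4+[220,190]
print("hole",plane(s,P((82,183)),.05),plane(c,Q((730,93)),.05))
# front panel top ends
for n,p in [("L",(107,68)),("R",(136,318))]: print("side panel top",n,plane(s,P(p),.05))
for n,p in [("R",(628,45)),("L",(793,185))]: print("scene panel top",n,plane(c,Q(p),.05))
print("divider top side",plane(s,P((128,183)),.037),plane(s,P((270,168)),.037))
print("divider top scene",plane(c,Q((706,133)),.037),plane(c,Q((622,188)),.037))
print("rear wall side",plane(s,P((253,75)),.037),plane(s,P((292,293)),.037))
E
```

```text
hole [ 0.4380583  -0.04075991  0.05      ] [ 0.43306363 -0.04041533  0.05      ]
side panel top L [0.4591199  0.06760037 0.05      ]
side panel top R [ 0.47096534 -0.15637437  0.05      ]
scene panel top R [ 0.46675598 -0.14268442  0.05      ]
scene panel top L [0.45944693 0.07974101 0.05      ]
divider top side [ 0.47050628 -0.03221606  0.037     ] [ 0.57293713 -0.02417137  0.037     ]
divider top scene [ 0.47002517 -0.02213713  0.037     ] [ 0.56347246 -0.00437678  0.037     ]
rear wall side [0.56872197 0.06636651 0.037     ] [ 0.57745161 -0.13345129  0.037     ]
```

send_rows(motion="0.6 -3.6 0 -0.3 -0.3 0 1;0.6 -3.6 0 0 0 0 1;0.6 -3.6 0 0 0 0 1;0.6 -3.6 0 0 0 0 1;0.6 -3.6 0 0 0 0 1;0.6 -3.6 0 0 0 0 1;0.6 -3.6 0 0 0 0 1;0.6 -3.6 0 0 0 0 1;0.6 -3.6 0 0 0 0 1;0 0 0 0 0 0 1")

```text
t: 27.17
eef_pos: [0.5123, -0.0876, 0.1099]
tool_rot: [-0.015, 0.014, 1.0, -0.001]
contact_force: [-0.4, -0.2, -0.6]
gripper_width: 0.476
```

```bash
python3 w.py g9
```

```text
t 27.17 pos [ 0.5123 -0.0876  0.1099] yaw 88.4 levelling rotvec [ 0.04 -1.76  0.  ] F [-0.4 -0.2 -0.6] w 0.476 q [ 0.86  0.64 -1.07  1.96  0.67  0.99  1.  ]
wheel0_mid 0.9 [277.1 291.3] 8144 [ 0.5701 -0.0898  0.016 ]
```

View pics/g9.png

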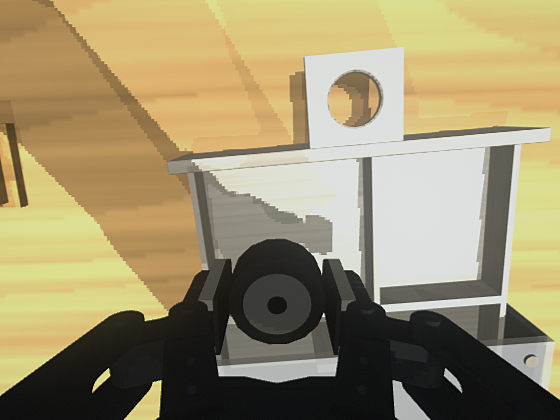

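Run:
```python
from h import *
C=cam("wrist")
for n,p,z in [("hole",(356,98),.05),("panel outer R",(170,160),.05),("panel outer L",(550,126),.05),("divider top front",(368,160),.037),("divider top mid",(378,260),.037),("rear wall narrow",(440,290),.037),("narrow L wall top",(515,220),.037),("wide wall top",(200,240),.037),("wide floor front",(270,165),.037)]:
    print(n,np.round(plane(C,p,z)[:2],4))
```

```text
hole [ 0.4325 -0.0327]
panel outer R [ 0.4654 -0.1414]
panel outer L [0.45   0.0803]
divider top front [ 0.4692 -0.0208]
divider top mid [ 0.5372 -0.0106]
rear wall narrow [0.5606 0.034 ]
narrow L wall top [0.5105 0.0784]
wide wall top [ 0.5203 -0.1306]
wide floor front [ 0.4711 -0.0826]
```

send_rows(motion="0.7 1.5 0 0 -1.7 0 1;0 0 -2.5 0 0 0 1;0 0 -2 0 0 0 1;0 0 0 0 0 0 1")

```text
t: 27.65
eef_pos: [0.5186, -0.0549, 0.065]
tool_rot: [0.002, 0.004, 1.0, 0.004]
contact_force: [-0.9, 0.4, 0.0]
gripper_width: 0.474
```

```bash
python3 v.py h1 230 185 220 190 100
```

```text
t 27.65 pos [ 0.5186 -0.0549  0.065 ] yaw 89.5 levelling rotvec [-0.43  0.17  0.  ] F [-0.9  0.4  0. ] w 0.474 q [ 0.76  0.68 -1.01  2.01  0.76  0.88  0.9 ]
```

View pics/h1.png

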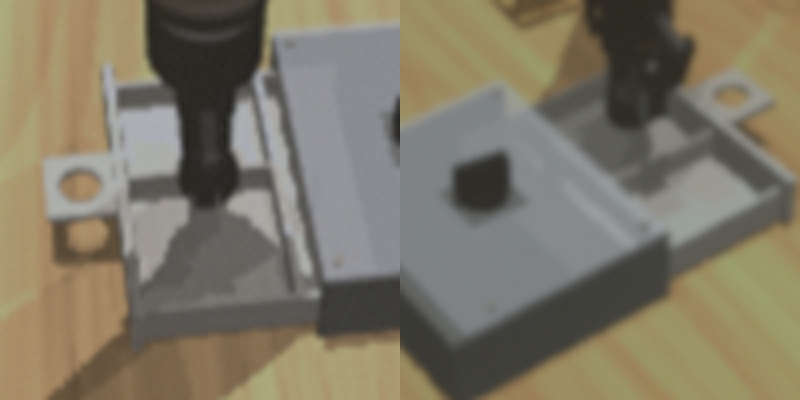

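send_rows(motion="0 -1.9 0 -0.4 0.2 0 1;0 0 -1 0 0 0 1;0 0 0 0 0 0 1")

```text
t: 28.05
eef_pos: [0.5229, -0.0731, 0.0611]
tool_rot: [0.004, 0.003, 1.0, -0.0]
contact_force: [-0.7, 0.6, -0.1]
gripper_width: 0.474
```

send_rows(motion="0 0 -1.2 0 0 0 1;0 0 -1.2 0 0 0 1;0 0 0 0 0 0 1")

```text
t: 28.3
eef_pos: [0.5244, -0.0725, 0.037]
tool_rot: [0.006, 0.003, 1.0, -0.0]
contact_force: [-0.8, 0.1, -0.8]
gripper_width: 0.474
```

send_rows(motion="-0.4 0 -1.4 0 0.5 0 1;0 0 0 0 0 0 0.3;0 0 0 0 0 0 0.3;0 0 0 0 0 0 0.3;0 0 2.5 0 0 0 0.3;0 0 4 0 0 0 0.3;0 0 4 0 0 0 0.3;0 0 0 0 0 0 0.3")

```text
t: 28.97
eef_pos: [0.5172, -0.0693, 0.1279]
tool_rot: [-0.003, 0.001, 1.0, 0.002]
contact_force: [1.0, -0.6, 0.4]
gripper_width: 0.701
```

```bash
python3 w.py h2
```

```text
t 28.97 pos [ 0.5172 -0.0693  0.1279] yaw 89.9 levelling rotvec [-0.19 -0.3  -0.  ] F [ 1.  -0.6  0.4] w 0.701 q [ 0.85  0.61 -1.1   1.96  0.65  0.99  1.01]
wheel0_mid 0.77 [271.5 218.3] 2745 [ 0.5254 -0.0737  0.016 ]
```

View pics/h2.png

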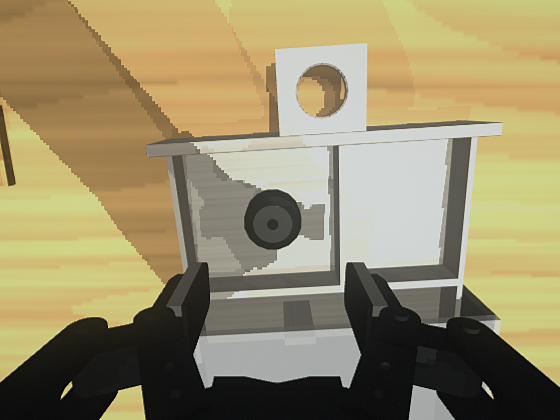

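send_rows(motion="0 3.5 0 0 0 0 0.2;-1.3 3.6 0 0 0 0 0.2;-1.3 3.6 0 0 0 0 0.2;-1.3 3.6 0 0 0 0 0.2;-1.3 3.6 0 0 0 0 0.2;-1.2 3.6 0 0 0 0 0.2;-1.2 3.6 0 0 0 0 0.2;-1.2 3.6 0 0 0 0 0.2;-1.2 3 0 0 0 0 0.2;0 0 0 0 0 0 0.2")

```text
t: 29.95
eef_pos: [0.3998, 0.2497, 0.1098]
tool_rot: [-0.016, 0.009, 1.0, 0.0]
contact_force: [-1.1, 0.1, -0.0]
gripper_width: 0.798
```

```bash
python3 w.py h3
```

```text
t 29.95 pos [0.3998 0.2497 0.1098] yaw 89.0 levelling rotvec [-0.02 -1.84 -0.  ] F [-1.1  0.1 -0. ] w 0.798 q [ 0.2   0.57 -1.1   2.07  0.62  0.92  0.3 ]
bush0_mid 0.57 [283.5 239.1] 1400 [0.4128 0.2535 0.024 ]
wheel0_mid 0.7 [ 23.  316.7] 3446 [0.4756 0.0509 0.016 ]
```

View pics/h3.png

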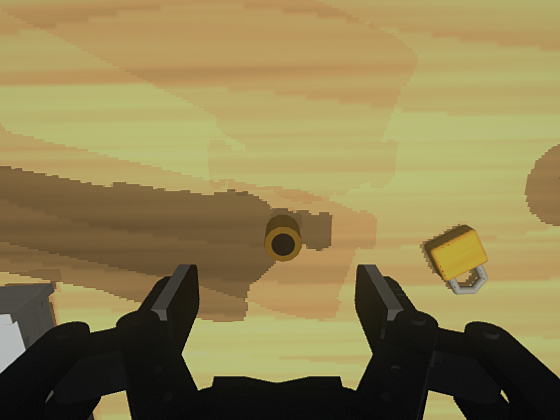

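send_rows(motion="1.2 0.3 0 0 -1.8 0 0.2;0 0 -2.5 0 0 0 0.2;0 0 -2 0 0 0 0.2;0 0 0 0 0 0 0.2")

```text
t: 30.43
eef_pos: [0.4188, 0.2381, 0.0603]
tool_rot: [-0.0, 0.018, 1.0, -0.005]
contact_force: [-0.0, -1.1, -0.6]
gripper_width: 0.801
```

```bash
python3 w.py h4
```

```text
t 30.43 pos [0.4188 0.2381 0.0603] yaw 87.9 levelling rotvec [ 0.57 -0.01  0.  ] F [-0.  -1.1 -0.6] w 0.801 q [ 0.14  0.63 -1.    2.09  0.75  0.83  0.21]
bush0_mid 0.84 [305.  233.9] 2287 [0.4129 0.2528 0.024 ]
wheel0_mid 0.32 [303.5 232.9] 2405 [0.4152 0.2524 0.016 ]
```

View pics/h4.png

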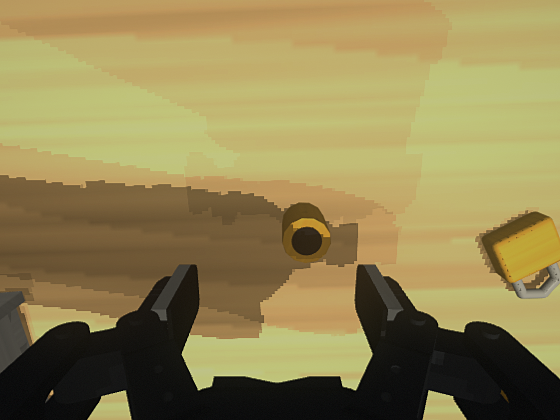

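Shift +y 1.5, −x 0.5, then down.

send_rows(motion="-0.5 1.5 0 0.5 0 0 0.2;0 0 -1 0 0 0 0.2;0 0 0 0 0 0 0.2")

```text
t: 30.83
eef_pos: [0.4163, 0.2567, 0.0552]
tool_rot: [0.003, 0.019, 1.0, 0.002]
contact_force: [-0.1, -0.8, 0.8]
gripper_width: 0.8
```

send_rows(motion="0 0 -1.8 0 0 0 0.2;0 0 -1.8 0 0 0 0.2;0 0 0 0 0 0 0.2")

```text
t: 31.08
eef_pos: [0.4174, 0.2588, 0.0198]
tool_rot: [0.005, 0.019, 1.0, 0.004]
contact_force: [-0.4, -1.3, -0.3]
gripper_width: 0.794
```

```bash
python3 w.py h5
```

```text
t 31.08 pos [0.4174 0.2588 0.0198] yaw 87.9 levelling rotvec [-0.41  0.59  0.  ] F [-0.4 -1.3 -0.3] w 0.794 q [ 0.05  0.69 -0.93  2.1   0.84  0.76  0.11]
bush0_mid 0.83 [262.5 270.3] 3793 [0.4126 0.2518 0.024 ]
```

View pics/h5.png

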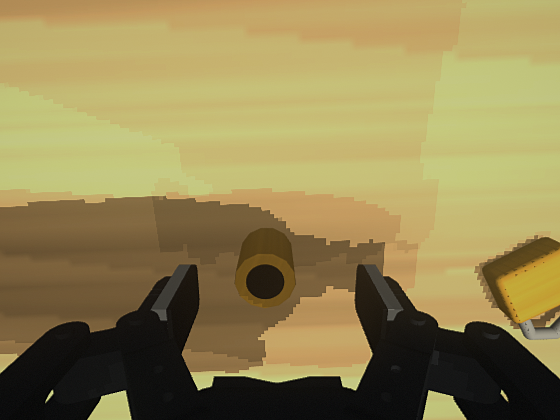

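send_rows(motion="-0.4 -0.7 -0.6 -0.4 0.5 0 0.2;-0.1 0 -0.4 0 0 0 0.4;0 0 0 0 0 0 0.7;0 0 0 0 0 0 1;0 0 -0.1 0 0 0 1;0 0 -0.1 0 0 0 1;0 0 0 0 0 0 1")

```text
t: 31.82
eef_pos: [0.4145, 0.253, 0.0142]
tool_rot: [0.004, 0.019, 1.0, 0.001]
contact_force: [-0.0, -0.6, -1.1]
gripper_width: 0.285
```

send_rows(motion="0 0 2 0 0 0 1;0 0 3 0 0 0 1;0 0 3.5 0 0 0 1;0 0 2 0 0 0 1;0 0 0 0 0 0 1")

```text
t: 32.23
eef_pos: [0.4123, 0.2525, 0.1223]
tool_rot: [0.002, 0.018, 1.0, -0.0]
contact_force: [0.5, 0.0, -0.9]
gripper_width: 0.286
```

```bash
python3 w.py h6
```

```text
t 32.23 pos [0.4123 0.2525 0.1223] yaw 87.9 levelling rotvec [0.03 0.25 0.  ] F [ 0.5  0.  -0.9] w 0.286 q [ 0.2   0.55 -1.1   2.05  0.63  0.92  0.29]
bush0_mid 0.71 [276.1 281.1] 4147 [0.4682 0.2492 0.024 ]
```

View pics/h6.png

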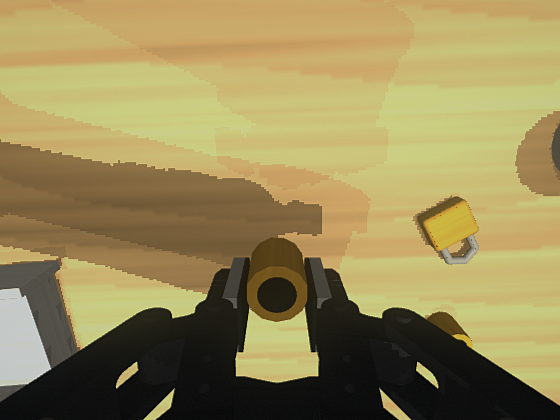

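send_rows(motion="1.2 -3.1 0.2 0 0 0.3 1;1.2 -3.1 0.2 0 0 0.3 1;1.2 -3.1 0.2 0 0 0.3 1;1.2 -3.1 0.2 0 0 0.3 1;1.2 -3.1 0.2 0 0 0.3 1;1.2 -3.1 0.2 0 0 0.3 1;1.2 -2 0 0 0 0 1;0 0 0 0 0 0 1")

```text
t: 33.05
eef_pos: [0.4886, 0.0347, 0.1191]
tool_rot: [-0.009, -0.003, 1.0, -0.002]
contact_force: [-0.3, -0.2, -0.6]
gripper_width: 0.286
```

```bash
python3 w.py h7
```

```text
t 33.05 pos [0.4886 0.0347 0.1191] yaw 90.4 levelling rotvec [ 0.21 -1.05  0.  ] F [-0.3 -0.2 -0.6] w 0.286 q [ 0.67  0.58 -1.1   2.03  0.64  0.95  0.8 ]
bush0_mid 0.66 [276.1 281.4] 4217 [0.5403 0.0335 0.024 ]
bush0_mid 0.46 [165. 220.] 43258 [ 0.4921 -0.047   0.024 ]
wheel0_mid 0.69 [132.8 259.3] 3118 [ 0.5265 -0.0772  0.016 ]
```

View pics/h7.png

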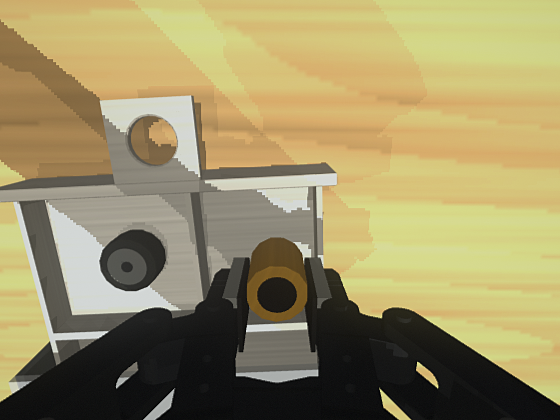

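Run:
```python
from h import *
C=cam("wrist")
for n,p,z in [("div",(207,290),.037),("div front",(200,195),.037),("Lwall inner",(317,240),.037),("rear wall",(340,322),.037),("panel inner",(250,184),.05)]:
    print(n,np.round(plane(C,p,z)[:2],4))
```

```text
div [ 0.5394 -0.0102]
div front [ 0.4687 -0.012 ]
Lwall inner [0.4997 0.068 ]
rear wall [0.5646 0.0881]
panel inner [0.4582 0.0226]
```

send_rows(motion="0.9 -0.5 0 0.2 -1 0 1;0 0 -2.5 0 0 0 1;0 0 -1.5 0 0 0 1;0 0 0 0 0 0 1")

```text
t: 33.53
eef_pos: [0.4958, 0.0409, 0.0788]
tool_rot: [0.002, -0.012, 1.0, 0.002]
contact_force: [-0.1, -0.2, -0.4]
gripper_width: 0.288
```

send_rows(motion="0.1 -1.2 0 -0.2 0.2 0 1;0 0 -1.5 0 0 0 1;0 0 0 0 0 0 1")

```text
t: 33.78
eef_pos: [0.4971, 0.0303, 0.0646]
tool_rot: [0.001, -0.016, 1.0, 0.001]
contact_force: [-0.5, 0.7, -0.6]
gripper_width: 0.288
```

```bash
python3 v.py h8 230 185 220 190 100
```

```text
t 33.78 pos [0.4971 0.0303 0.0646] yaw 91.8 levelling rotvec [-0.09  0.09  0.  ] F [-0.5  0.7 -0.6] w 0.288 q [ 0.61  0.66 -1.02  2.06  0.76  0.86  0.75]
```

View pics/h8.png

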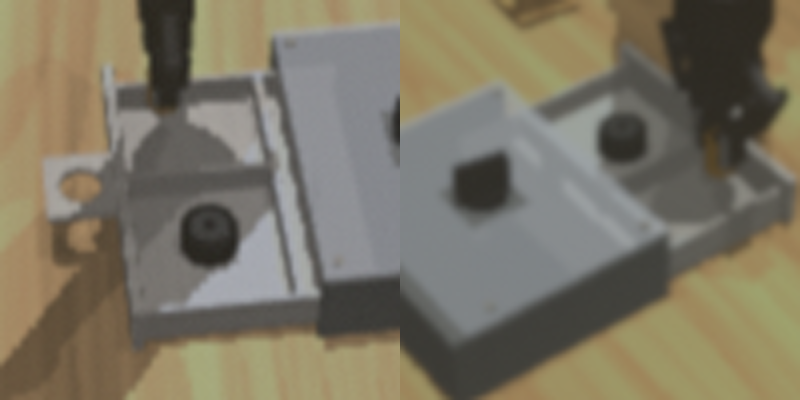

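send_rows(motion="0 0 -1.2 0 0 0 1;0 -0.1 -1.2 0 0 0 1;0 0 0 0 0 0 1")

```text
t: 34.18
eef_pos: [0.5006, 0.0296, 0.0431]
tool_rot: [0.005, -0.015, 1.0, 0.001]
contact_force: [0.3, -0.2, -1.5]
gripper_width: 0.288
```

send_rows(motion="-0.1 0 -1 0 0 0 1;0 0 0 0 0 0 1")

```text
t: 34.35
eef_pos: [0.4992, 0.0294, 0.0317]
tool_rot: [0.004, -0.015, 1.0, 0.001]
contact_force: [-0.0, 0.0, -0.9]
gripper_width: 0.287
```

send_rows(motion="-0.1 0 -0.5 0 0.4 0 1;0 0 0 0 0 0 0.6;0 0 0 0 0 0 0.55;0 0 0 0 0 0 0.5;0 0 2.5 0 0 0 0.5;0 0 4 0 0 0 0.5;0 0 4 0 0 0 0.3;0 0 0 0 0 0 0.3")

```text
t: 35.02
eef_pos: [0.496, 0.0283, 0.133]
tool_rot: [-0.003, -0.016, 1.0, -0.0]
contact_force: [0.4, 0.3, -0.1]
gripper_width: 0.696
```

```bash
python3 w.py h9
```

```text
t 35.02 pos [0.496  0.0283 0.133 ] yaw 91.8 levelling rotvec [ 0.01 -0.35  0.  ] F [ 0.4  0.3 -0.1] w 0.696 q [ 0.7   0.57 -1.12  2.01  0.62  0.97  0.86]
bush0_mid 0.75 [278.2 214.9] 1224 [0.5004 0.0289 0.024 ]
wheel0_mid 0.95 [146.3 240.1] 2885 [ 0.5272 -0.076   0.016 ]
wheel0_mid 0.42 [199.5 220.6] 47792 [ 0.5094 -0.0329  0.016 ]
```

View pics/h9.png

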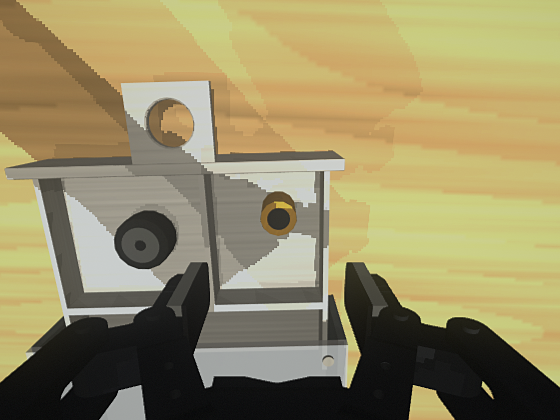

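send_rows(motion="0.3 3.5 0 0 0 0 0.2;0.4 3.5 0 0 0 0 0.2;0.4 3.5 0 0 0 0 0.2;0.4 3.5 0 0 0 0 0.2;0.4 3.5 0 0 0 0 0.2;0.4 3.5 0 0 0 0 0.2;0.4 3.5 0 0 0 0 0.2;0.4 3.5 0 0 0 0 0.2;0.4 3.5 0 0 0 0 0.2;0.4 3.5 0 0 0 0 0.2;0 0 0 0 0 0 0.2")

```text
t: 36.08
eef_pos: [0.5214, 0.3807, 0.1074]
tool_rot: [-0.02, -0.009, 1.0, -0.009]
contact_force: [-0.4, 0.6, 0.6]
gripper_width: 0.799
```

```bash
python3 w.py i1
```

```text
t 36.08 pos [0.5214 0.3807 0.1074] yaw 91.1 levelling rotvec [ 1.08 -2.29  0.  ] F [-0.4  0.6  0.6] w 0.799 q [-0.08  0.8  -0.98  1.65  0.69  1.13  0.34]
```

View pics/i1.png

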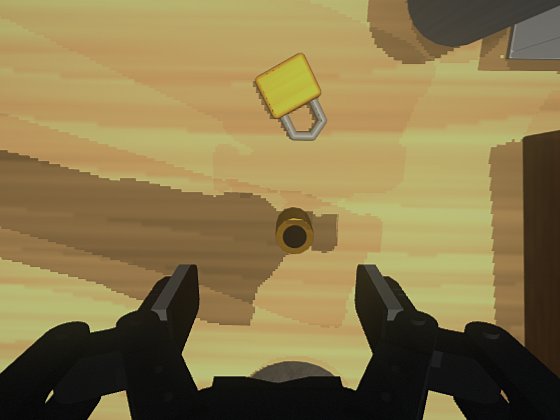

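Run:
```python
from h import *
print(plane(cam("wrist"),(294,236),.032))
```

```text
[0.52927349 0.38124423 0.032     ]
```

send_rows(motion="0.4 0.5 0 1 -2.2 0 0.2;0 0.5 -2.5 0 0 0 0.2;0 0.4 -2 0 0 0 0.2;0 0 0 0 0 0 0.2")

```text
t: 36.57
eef_pos: [0.5303, 0.378, 0.0577]
tool_rot: [0.0, -0.002, 1.0, -0.007]
contact_force: [0.2, -0.9, -0.5]
gripper_width: 0.798
```

```bash
python3 w.py i2
```

```text
t 36.57 pos [0.5303 0.378  0.0577] yaw 90.2 levelling rotvec [0.85 0.04 0.  ] F [ 0.2 -0.9 -0.5] w 0.798 q [-0.11  0.84 -0.92  1.69  0.77  1.03  0.27]
```

View pics/i2.png

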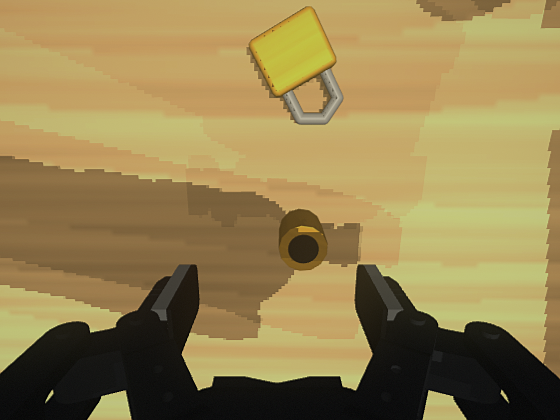

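Run:
```python
from h import *
C=cam("wrist")
print(plane(C,(303,248),.032),plane(C,(298,222),.0))
```

```text
[0.53105422 0.39273823 0.032     ] [ 5.27155709e-01  3.91517850e-01 -2.77555756e-17]
```

send_rows(motion="0 0.8 0 0.8 0 0 0.2;0 0 -1 0 0 0 0.2;0 0 0 0 0 0 0.2")

```text
t: 36.97
eef_pos: [0.534, 0.3879, 0.0544]
tool_rot: [0.004, -0.0, 1.0, 0.003]
contact_force: [-0.6, -1.1, -1.3]
gripper_width: 0.799
```

send_rows(motion="-0.3 0.2 -1.8 -0.3 0.4 0 0.2;0 0 -1.6 0 0 0 0.2;0 0 0 0 0 0 0.2")

```text
t: 37.22
eef_pos: [0.5322, 0.3905, 0.0197]
tool_rot: [0.002, 0.0, 1.0, 0.001]
contact_force: [-1.0, -0.8, 0.1]
gripper_width: 0.801
```

```bash
python3 w.py i3
```

```text
t 37.22 pos [0.5322 0.3905 0.0197] yaw 90.0 levelling rotvec [-0.15  0.2   0.  ] F [-1.  -0.8  0.1] w 0.801 q [-0.13  0.89 -0.89  1.69  0.82  0.98  0.24]
```

View pics/i3.png

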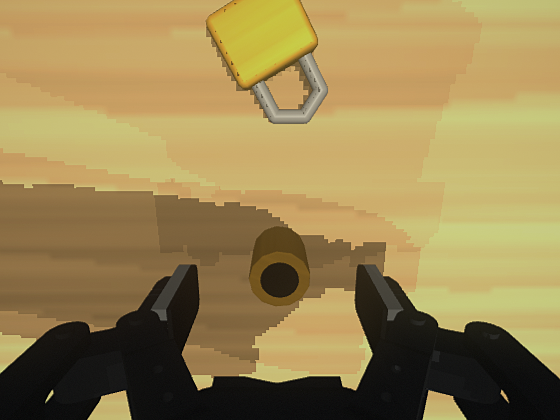

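send_rows(motion="-0.2 0.1 -0.7 0 0.2 0 0.2;-0.1 0 -0.3 0 0 0 0.4;0 0 0 0 0 0 0.7;0 0 0 0 0 0 1;0 0 -0.1 0 0 0 1;0 0 -0.1 0 0 0 1;0 0 0 0 0 0 1")

```text
t: 37.95
eef_pos: [0.5304, 0.3943, 0.0138]
tool_rot: [0.002, 0.0, 1.0, 0.003]
contact_force: [0.8, -0.0, -1.0]
gripper_width: 0.283
```

send_rows(motion="0 0 2 0 0 0 1;0 0 3 0 0 0 1;0 0 3.5 0 0 0 1;0 0 3 0 0 0 1;-0.2 -3.5 0.2 0 0 0 1;-0.2 -3.5 0.2 0 0 0 1;-0.2 -3.5 0.2 0 0 0 1;-0.2 -3.5 0.2 0 0 0 1;0.3 -3.5 0.2 0 0 0 1;0.3 -3.5 0.2 0 0 0 1;0.3 -3.5 0.2 0 0 0 1;0.3 -3.5 0.2 0 0 0 1;0.2 -3.5 0.2 0 0 0 1;0 -2 0 0 0 0 1;0 0 0 0 0 0 1")

```text
t: 39.2
eef_pos: [0.5304, 0.046, 0.1535]
tool_rot: [0.003, -0.003, 1.0, 0.004]
contact_force: [1.6, -1.0, -1.7]
gripper_width: 0.288
```

```bash
python3 w.py i4
```

```text
t 39.20 pos [0.5304 0.046  0.1535] yaw 90.3 levelling rotvec [-0.41  0.38  0.  ] F [ 1.6 -1.  -1.7] w 0.288 q [ 0.65  0.58 -1.11  1.92  0.61  1.02  0.84]
bush0_mid 0.72 [128.4 190.7] 2686 [ 0.5228 -0.0729  0.024 ]
bush0_mid 0.57 [253.3 163.4] 1034 [0.5004 0.0276 0.024 ]
wheel0_mid 0.61 [126.8 189. ] 2641 [ 0.5233 -0.0775  0.016 ]
```

View pics/i4.png

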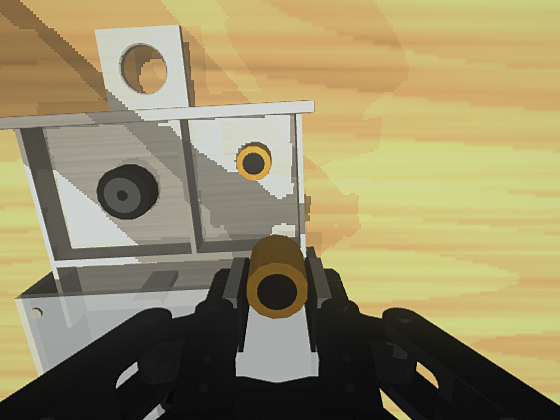

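send_rows(motion="1.1 -1.6 0 -0.4 0.4 0 1;0 0 -2.5 0 0 0 1;0 0 -2.5 0 0 0 1;0 0 -1.5 0 0 0 1;0 0 0 0 0 0 1")

```text
t: 39.77
eef_pos: [0.5428, 0.0474, 0.0902]
tool_rot: [0.004, -0.014, 1.0, 0.005]
contact_force: [-1.2, -0.1, -0.9]
gripper_width: 0.284
```

send_rows(motion="-0.2 -1.8 0 -0.5 0.4 0 1;0 0 -1.5 0 0 0 1;0 0 -1 0 0 0 1;0 0 0 0 0 0 1")

```text
t: 40.1
eef_pos: [0.5409, 0.0361, 0.0659]
tool_rot: [0.001, -0.018, 1.0, 0.002]
contact_force: [-0.3, -0.3, -0.4]
gripper_width: 0.289
```

```bash
python3 v.py i5 230 185 220 190 100
```

```text
t 40.10 pos [0.5409 0.0361 0.0659] yaw 92.1 levelling rotvec [-0.21  0.11  0.  ] F [-0.3 -0.3 -0.4] w 0.289 q [ 0.57  0.71 -1.    1.96  0.76  0.91  0.78]
```

View pics/i5.png

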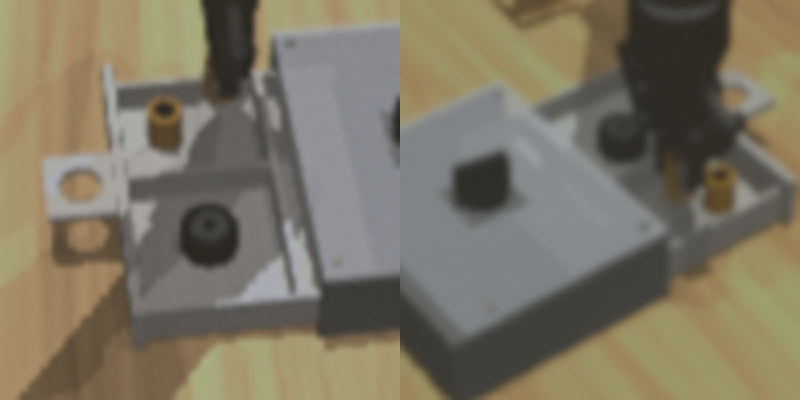

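send_rows(motion="-0.1 -0.4 -1.2 -0.2 0.1 0 1;-0.1 0 -1.2 0 0 0 1;0 0 0 0 0 0 1")

```text
t: 40.5
eef_pos: [0.5411, 0.033, 0.0433]
tool_rot: [0.003, -0.019, 1.0, 0.0]
contact_force: [-1.4, 0.0, -1.6]
gripper_width: 0.285
```

send_rows(motion="-0.1 0 -1 0 0 0 1;0 0 0 0 0 0 1")

```text
t: 40.67
eef_pos: [0.5396, 0.0327, 0.0317]
tool_rot: [0.003, -0.019, 1.0, 0.0]
contact_force: [-0.2, -1.3, -0.8]
gripper_width: 0.287
```

send_rows(motion="-0.1 0 -0.5 0 0.3 0 1;0 0 0 0 0 0 0.6;0 0 0 0 0 0 0.55;0 0 0 0 0 0 0.5;0 0 2.5 0 0 0 0.5;0 0 4 0 0 0 0.5;0 0 4 0 0 0 0.3;0 0 3 0 0 0 0.3;0 0 0 0 0 0 0.3")

```text
t: 41.42
eef_pos: [0.5365, 0.0305, 0.165]
tool_rot: [-0.003, -0.018, 1.0, -0.001]
contact_force: [1.7, -0.2, -0.1]
gripper_width: 0.7
```

```bash
python3 w.py i6; python3 -c "
from h import *
snap('side','i7.png');snap('scene','i8.png')"
```

```text
t 41.42 pos [0.5365 0.0305 0.165 ] yaw 92.1 levelling rotvec [ 0.14 -0.38  0.  ] F [ 1.7 -0.2 -0.1] w 0.7 q [ 0.67  0.58 -1.12  1.89  0.6   1.06  0.91]
bush0_mid 0.6 [274.9 155. ] 968 [0.4996 0.0267 0.024 ]
wheel0_mid 0.6 [152.4 180. ] 2394 [ 0.5257 -0.0774  0.016 ]
```

View pics/i6.png

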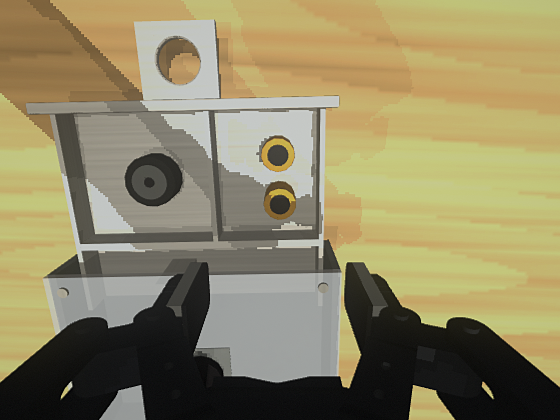

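View pics/i7.png

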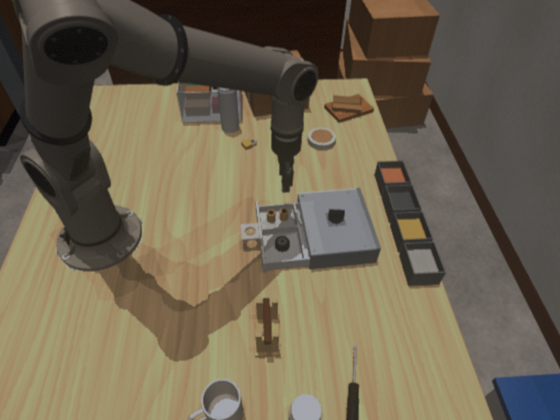

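View pics/i8.png

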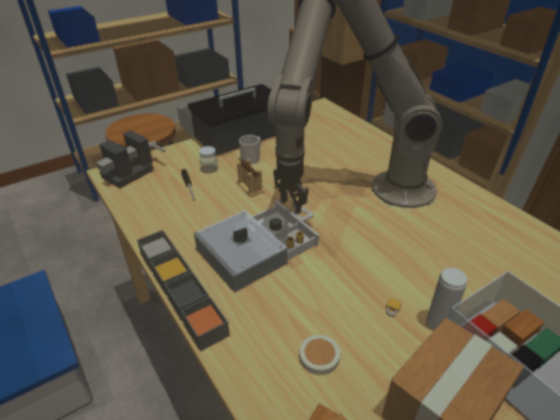

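send_rows(motion="-2 -1.2 0 0 0 0.5 0;-2 -1.2 0 0 0 0.5 0;-2 -1.2 0 0 0 0.5 0;-2 -1.2 0 0 0 0.5 0;-2 -1.2 0 0 0 0 0;-0.5 -1.2 0 0 0 0 0;0 0 0 0 0 0 0")

```text
t: 42.25
eef_pos: [0.4168, -0.0443, 0.1487]
tool_rot: [-0.017, -0.039, 0.999, 0.001]
contact_force: [1.3, 0.3, 0.4]
gripper_width: 1.003
```

```bash
python3 w.py j1
```

```text
t 42.25 pos [ 0.4168 -0.0443  0.1487] yaw 94.4 levelling rotvec [-0.1  -1.95 -0.  ] F [1.3 0.3 0.4] w 1.003 q [ 1.    0.46 -1.24  2.14  0.53  0.95  1.1 ]
bush0_mid 0.63 [355.4 308.8] 1204 [0.5018 0.0308 0.024 ]
bush0_mid 0.38 [278.  298.9] 27512 [ 0.4973 -0.0372  0.024 ]
wheel0_mid 0.91 [232.7 326.4] 2147 [ 0.5323 -0.0756  0.016 ]
wheel0_mid 0.33 [356.4 305.6] 1204 [0.5031 0.0337 0.016 ]
```

View pics/j1.png

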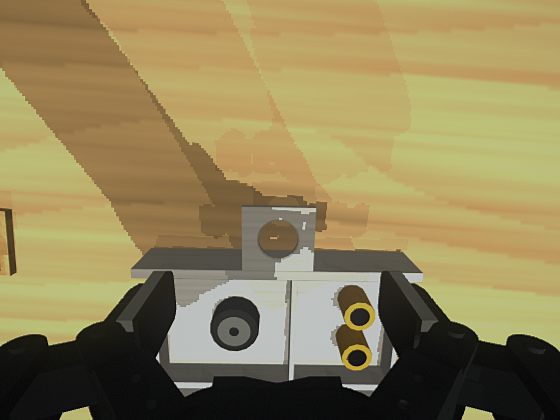

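send_rows(motion="0.8 0.2 -2 0 -1.9 0 0;0 0 -2 0 0 0 0;0 0 -2 0 0 0 0;0 0 0 0 0 0 0")

```text
t: 42.73
eef_pos: [0.4331, -0.0345, 0.0889]
tool_rot: [0.005, -0.042, 0.999, 0.004]
contact_force: [-0.9, -0.1, -0.3]
gripper_width: 1.001
```

```bash
python3 w.py j2
```

```text
t 42.73 pos [ 0.4331 -0.0345  0.0889] yaw 94.8 levelling rotvec [-0.48  0.6   0.  ] F [-0.9 -0.1 -0.3] w 1.001 q [ 0.86  0.54 -1.12  2.19  0.68  0.81  0.96]
bush0_mid 0.97 [360.6 325.1] 2047 [0.5011 0.0296 0.024 ]
```

View pics/j2.png

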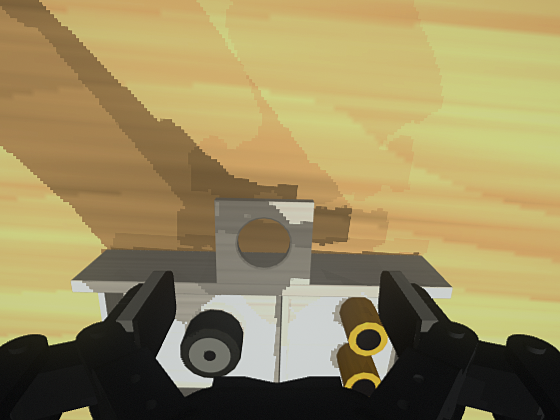

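send_rows(motion="-0.7 -0.5 -1 -0.5 0.6 -0.5 0;-0.2 -0.2 -2 0 0 0 0;-0.2 0 -2 0 0 0 0;0 0 0 0 0 0 0")

```text
t: 43.22
eef_pos: [0.427, -0.0421, 0.0436]
tool_rot: [0.006, -0.036, 0.999, -0.002]
contact_force: [-2.0, 0.3, -0.1]
gripper_width: 0.998
```

```bash
python3 w.py j3;python3 v.py j4 220 185 230 180 100
```

```text
t 43.22 pos [ 0.427  -0.0421  0.0436] yaw 94.1 levelling rotvec [0.22 0.65 0.  ] F [-2.   0.3 -0.1] w 0.998 q [ 0.79  0.6  -1.01  2.23  0.8   0.73  0.85]
bush0_mid 0.72 [374.7 369.9] 484 [0.493  0.0176 0.024 ]
wheel0_mid 0.71 [205.1 373.3] 1017 [ 0.51   -0.0803  0.016 ]
t 43.37 pos [ 0.4294 -0.0415  0.0462] yaw 94.1 levelling rotvec [0.2  0.88 0.  ] F [0.2 0.9 0.8] w 0.997 q [ 0.79  0.59 -1.02  2.22  0.8   0.73  0.85]
```

View pics/j3.png

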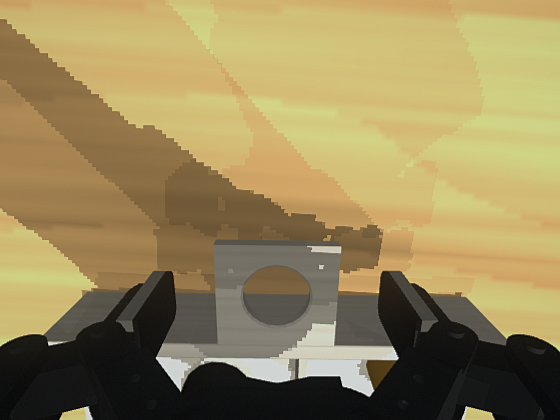

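View pics/j4.png

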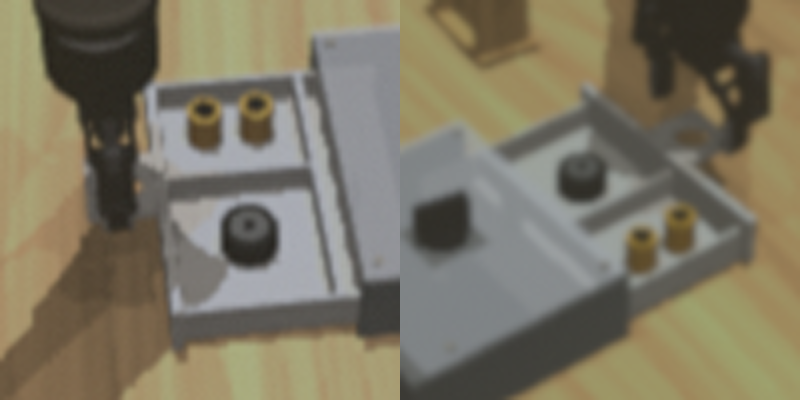

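send_rows(motion="-0.4 0 -1.5 0.2 0.8 0 0;-0.2 0 -1.5 0 0 0 0;0 0 -0.3 0 0 0 0")

```text
t: 43.77
eef_pos: [0.4266, -0.0423, 0.0156]
tool_rot: [0.004, -0.035, 0.999, -0.001]
contact_force: [-0.2, 0.4, 0.1]
gripper_width: 1.0
```

send_rows(motion="1.5 0.1 0 0 0 0 0;1.5 0.1 0 0 0 0 0;1 0.1 0 0 0 0 0")

```text
t: 44.02
eef_pos: [0.4634, -0.0404, 0.0158]
tool_rot: [0.001, -0.035, 0.999, -0.002]
contact_force: [-3.7, -0.6, -2.4]
gripper_width: 0.999
```

send_rows(motion="1 0.1 0 0 0 0 0;1 0.1 0 0 0 0 0;1 0.1 0 0 0 0 0;1 0.1 0 0 0 0 0;1 0.1 0 0 0 0 0")

```text
t: 44.43
eef_pos: [0.5146, -0.0373, 0.0159]
tool_rot: [-0.002, -0.033, 0.999, -0.004]
contact_force: [-2.9, -2.3, -0.1]
gripper_width: 1.001
```

```bash
python3 v.py j5 230 185 220 180 100
```

```text
t 44.43 pos [ 0.5146 -0.0373  0.0159] yaw 93.8 levelling rotvec [ 0.43 -0.2   0.  ] F [-2.9 -2.3 -0.1] w 1.001 q [ 0.66  0.74 -0.93  2.03  0.85  0.82  0.85]
```

View pics/j5.png

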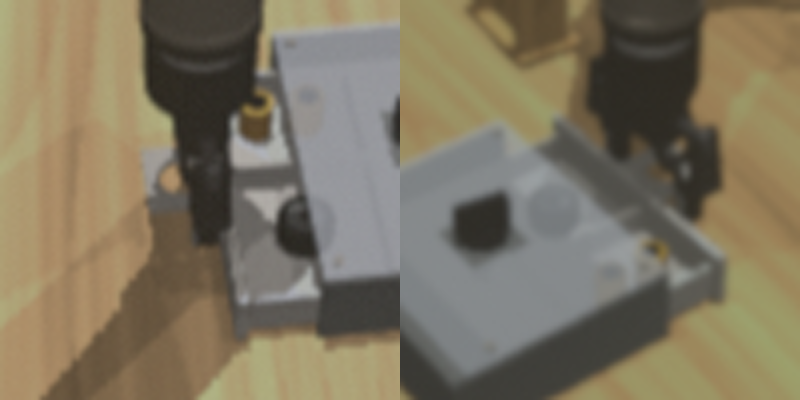

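send_rows(motion="1 0.1 0 0.3 -0.2 0 0;1 0.1 0 0 0 0 0;1 0.1 0 0 0 0 0;1 0.1 0 0 0 0 0;0.8 0 0 0 0 0 0")

```text
t: 45.0
eef_pos: [0.5646, -0.0326, 0.0163]
tool_rot: [-0.0, -0.034, 0.999, -0.001]
contact_force: [-3.1, 0.7, 1.5]
gripper_width: 0.999
```

send_rows(motion="0.6 0 0 0 0 0 0;0.5 0 0 0 0 0 0")

```text
t: 45.17
eef_pos: [0.5676, -0.0334, 0.0145]
tool_rot: [-0.011, -0.032, 0.999, -0.003]
contact_force: [-25.5, -2.5, 12.8]
gripper_width: 1.002
```

send_rows(motion="-1 0 0 0 0 0 0;-1.5 0 0 0 0 0 0;-1 0 0 0 0 0 0;0 0 0 0 0 0 0")

```text
t: 45.5
eef_pos: [0.5349, -0.0313, 0.0146]
tool_rot: [-0.01, -0.032, 0.999, -0.002]
contact_force: [-0.0, -0.4, 0.3]
gripper_width: 1.0
```

```bash
python3 v.py j6 270 175 180 200 100; python3 -c "
from h import *
snap('wrist','j6w.png')"
```

```text
t 45.50 pos [ 0.5349 -0.0313  0.0146] yaw 93.7 levelling rotvec [ 0.25 -1.1   0.  ] F [-0.  -0.4  0.3] w 1.0 q [ 0.64  0.77 -0.93  1.98  0.83  0.86  0.87]
```

View pics/j6.png

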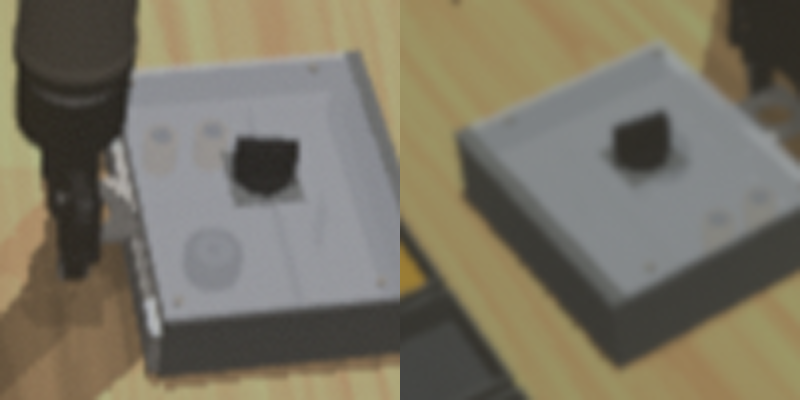

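View pics/j6w.png

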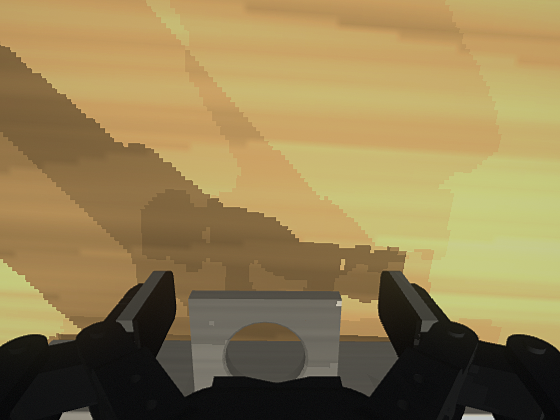

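send_rows(motion="-0.5 0 2 0 0 0 0;0 0 3.5 0 -1 0 0;0 0 3.5 0 0 0 0;0 0 3.5 0 0 0 0;0 0 3.5 0 0 -2 0;2.7 0 0 0 0 -2 0;2.7 0 0 0 0 -2 0;2.7 0 0 0 0 0 0;2.7 0 0 0 0 0 0;2.7 0 0 0 0 0 0;0.5 0 0 0 0 0 0;0 0 0 0 0 0 0")

```text
t: 46.7
eef_pos: [0.6851, -0.0323, 0.1871]
tool_rot: [0.006, 0.026, 1.0, 0.0]
contact_force: [0.2, 0.6, -0.9]
gripper_width: 1.004
```

```bash
python3 w.py k1; python3 v.py k2 270 175 180 200 100
```

```text
t 46.70 pos [ 0.6851 -0.0323  0.1871] yaw 87.1 levelling rotvec [0.01 0.65 0.  ] F [ 0.2  0.6 -0.9] w 1.004 q [ 0.59  0.74 -1.    1.53  0.65  1.22  1.  ]
t 46.85 pos [ 0.6828 -0.0326  0.1871] yaw 87.1 levelling rotvec [0.09 0.57 0.  ] F [-1.1  0.1 -0.7] w 1.004 q [ 0.59  0.73 -1.    1.53  0.65  1.22  1.  ]
```

View pics/k1.png

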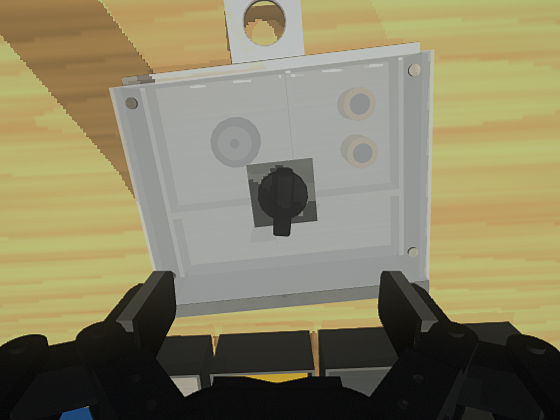

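View pics/k2.png

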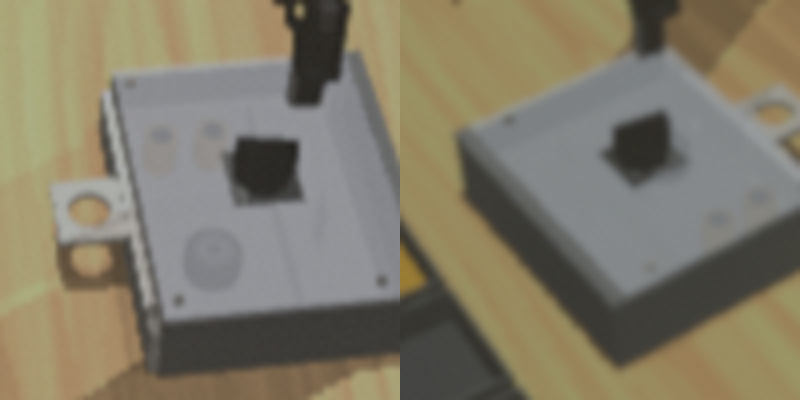

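Run:
```python
from h import *
o=get_obs(); o=dict(o); o["eef_pos"]=np.array([.6851,-.0323,.1871])
C=cam("wrist",o)
a=plane(C,(283,236),.105);b=plane(C,(283.5,168),.105);print(a,b,(a+b)/2)
```

```text
[ 0.69829679 -0.02948127  0.105     ] [ 0.65089691 -0.02700173  0.105     ] [ 0.67459685 -0.0282415   0.105     ]
```

send_rows(motion="-0.9 0.6 0 0 0.6 0 0;0 0 -2.5 0 0 0 0;0 0 -2.5 0 0 0 0;0 0 0 0 0 0 0", newtons=40)

```text
t: 47.33
eef_pos: [0.6704, -0.0259, 0.1389]
tool_rot: [0.0, 0.025, 1.0, -0.002]
contact_force: [-0.9, -0.5, -0.6]
gripper_width: 0.995
```

```bash
python3 w.py k3
```

```text
t 47.33 pos [ 0.6704 -0.0259  0.1389] yaw 87.1 levelling rotvec [0.2  0.04 0.  ] F [-0.9 -0.5 -0.6] w 0.995 q [ 0.57  0.77 -0.98  1.6   0.68  1.15  0.96]
wheel0_mid 0.37 [252.6  66.3] 9324 [ 0.5686 -0.039   0.016 ]
```

View pics/k3.png

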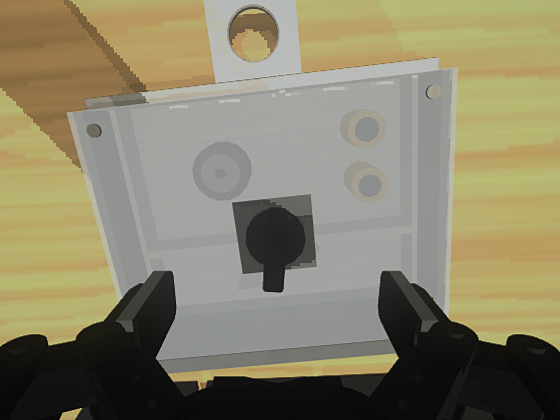

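send_rows(motion="0.4 0 -2 0.2 0 0 0;0 0 -2 0 0 0 0;0 0 -1.2 0 0 0 0;0 0 0 0 0 0 0")

```text
t: 47.82
eef_pos: [0.6815, -0.0246, 0.0965]
tool_rot: [0.009, 0.026, 1.0, 0.001]
contact_force: [0.2, -1.0, 0.2]
gripper_width: 1.0
```

```bash
python3 w.py k4
```

```text
t 47.82 pos [ 0.6815 -0.0246  0.0965] yaw 87.0 levelling rotvec [-0.09  1.01  0.  ] F [ 0.2 -1.   0.2] w 1.0 q [ 0.55  0.82 -0.94  1.61  0.73  1.08  0.93]
bush0_mid 0.53 [269.2 254.6] 5325 [ 0.7045 -0.0314  0.024 ]
bush0_mid 0.41 [248.3  36.2] 10080 [ 0.5709 -0.0352  0.024 ]
```

View pics/k4.png

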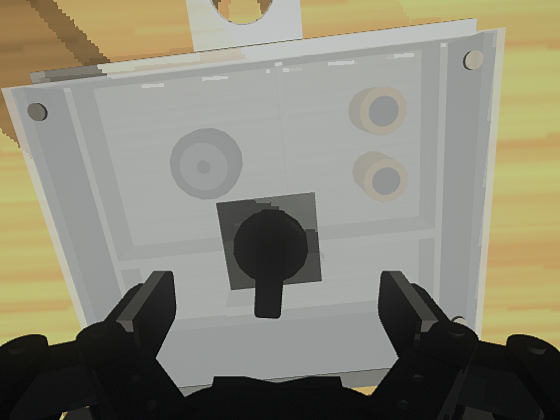

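send_rows(motion="-0.8 -0.3 -0.8 0 1 0 0;-0.2 0 -0.9 0 0 0 0;0 0 0 0 0 0 0.4;0 0 0 0 0 0 0.6")

```text
t: 48.3
eef_pos: [0.6732, -0.0269, 0.0838]
tool_rot: [0.003, 0.026, 1.0, 0.001]
contact_force: [0.5, 0.2, 0.4]
gripper_width: 0.747
```

```bash
python3 w.py k5
```

```text
t 48.30 pos [ 0.6732 -0.0269  0.0838] yaw 87.0 levelling rotvec [-0.13  0.33  0.  ] F [0.5 0.2 0.4] w 0.747 q [ 0.56  0.83 -0.94  1.63  0.74  1.07  0.92]
wheel0_mid 0.47 [250.3  51.1] 11883 [ 0.5699 -0.0367  0.016 ]
```

View pics/k5.png

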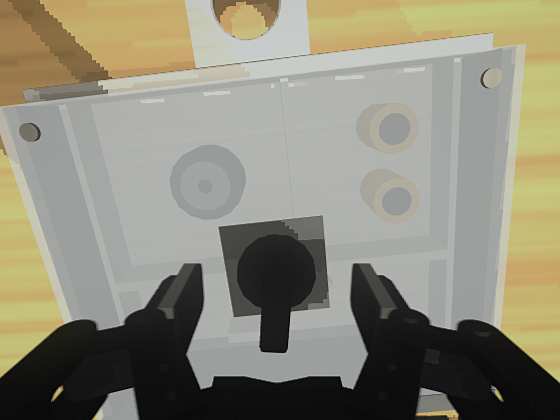

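Centred. Close and turn clockwise.

send_rows(motion="0 0 -0.2 0 0.3 0 0.8;0 0 0 0 0 0 1;0 0 -0.1 0 0 0 1;0 0 -0.1 0 0 0 1")

```text
t: 48.78
eef_pos: [0.6738, -0.0271, 0.0825]
tool_rot: [0.0, 0.028, 1.0, 0.001]
contact_force: [-3.9, -0.2, 7.3]
gripper_width: 0.136
```

send_rows(motion="0 0 0 0 0 -7 1;0 0 0 0 0 -7 1;0 0 0 0 0 -7 1;0 0 0 0 0 -7 1;0 0 0 0 0 -7 1;0 0 0 0 0 -7 1")

```text
t: 49.28
eef_pos: [0.6749, -0.0254, 0.0826]
tool_rot: [0.002, 0.392, 0.92, 0.003]
contact_force: [0.9, 0.9, -2.2]
gripper_width: 0.132
```

send_rows(motion="0 0 0 0 0 -7 1;0 0 0 0 0 -7 1;0 0 0 0 0 -7 1;0 0 0 0 0 -7 1;0 0 0 0 0 -7 1;0 0 0 0 0 -7 1")

```text
t: 49.78
eef_pos: [0.6768, -0.0244, 0.0826]
tool_rot: [0.004, 0.702, 0.713, 0.003]
contact_force: [0.2, -1.0, 0.5]
gripper_width: 0.13
```

Run:
```python
from h import *
tool(); print(get_obs()["torque"])
```

```text
t 49.78 pos [ 0.6768 -0.0244  0.0826] yaw 0.9 levelling rotvec [0.07 0.57 0.  ] F [ 0.2 -1.   0.5] w 0.13 q [ 0.36  0.71 -0.62  1.64  0.49  0.94 -0.42]
[-0.3852098   0.05761278  0.97950521]
```

send_rows(motion="0 0 0 0 0 2 0.9;0 0 0 0 0 0 0;0 0 0 0 0 0 0;0 0 0 0 0 0 0;0 0 0 0 0 0 0;0 0 2 0 0 0 0;0 0 4 0 0 0 0;0 0 4 0 0 0 0;-3 0 4 0 0 0 0;-3 0 3 0 0 0 0;0 0 0 0 0 0 0")

```text
t: 50.7
eef_pos: [0.6186, -0.0224, 0.2484]
tool_rot: [0.001, 0.69, 0.723, 0.002]
contact_force: [0.6, 0.5, 1.3]
gripper_width: 0.999
```

```bash
python3 w.py l1; python3 v.py l2 270 175 180 200 100; python3 -c "
from h import *
snap('side','l3.png')"
```

```text
t 50.70 pos [ 0.6186 -0.0224  0.2484] yaw 2.7 levelling rotvec [-0.1   0.22  0.  ] F [0.6 0.5 1.3] w 0.999 q [ 0.47  0.46 -0.73  1.64  0.33  1.16 -0.29]
t 50.85 pos [ 0.6192 -0.0241  0.2419] yaw 2.6 levelling rotvec [-0.12 -0.14 -0.  ] F [ 0.5 -0.4 -0.6] w 0.998 q [ 0.47  0.47 -0.73  1.64  0.33  1.16 -0.29]
```

View pics/l1.png

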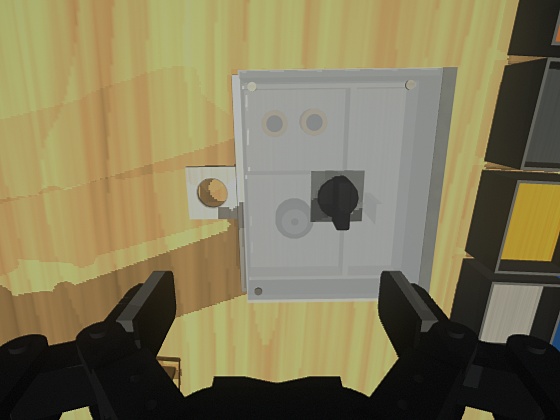

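View pics/l2.png

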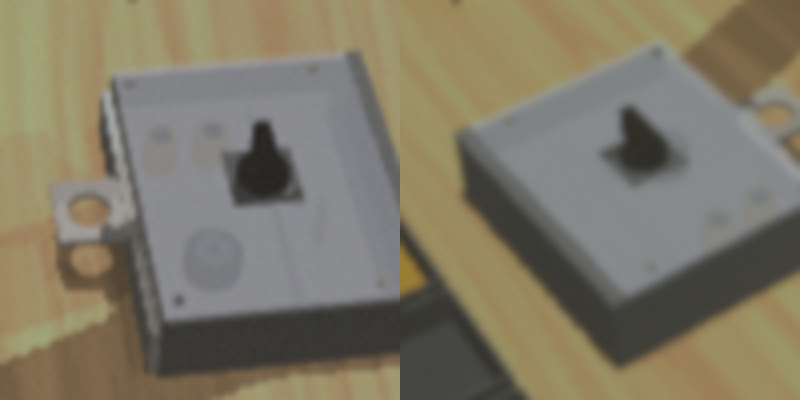

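View pics/l3.png

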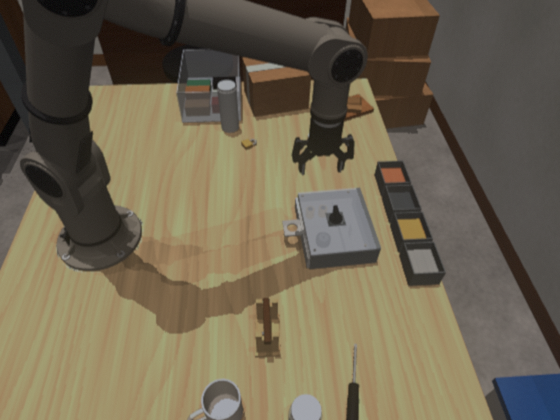

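```bash
python3 -c "
from station import hand_in
print(hand_in())"
```

```text
the job is handed in; nothing more can be done
None
```

The whole sequence is done and the job is handed in at about 51 s of the 210 s; `hand_in()` reports no verdict. I turned the knob free, drew the tray to its stop with the hook and laid the hook back in its cradle. The two bushings went into the narrow compartment and the wheel into the wide one. I then pushed the tray home and turned the knob tight.

**Last checks:**
- **Bushings and wheel:** through the clear cover both bushings stand in the narrow side and the wheel lies in the wide side. I found only these three pieces on the bench.
- **Tray:** the push ended against a stop at about 25 N. The finger hole is back within about 1 px (about 2 mm) of its starting place in the side view.
- **Knob:** it was turned until the stop torque rose to about 1 N m, and its bar looks as it did at the start.
- **Hook:** it lies in both notches of the cradle, about 4 mm along from where it started, against the 18 mm allowed.
- **Bystanders:** none looked moved in the views.
- **Gripper:** it is open and clear of everything.

**What went wrong on the way:**
- **Knob grip:** the first grip on the knob sat too high, so I redid it.
- **Wheel:** it was knocked aside during the run and I measured it again before grasping. The first grasp was off-centre, so I regrasped it.
- **Hook:** while I was seating it, the handle caught on the cradle's cheek and the wrist force briefly reached about 56 N, under the 120 N limit. I straightened it and it then seated.

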